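# Put the finishing tools and jaw covers away

## Task

Clear the bench after finishing. Stand every sanding stick and brass brush from the drying rack in the metal pot, foot down on the pot's floor and upper end still up: the sanding sticks leaning out over the rim on the side with the handle, the brushes leaning out over the plain side opposite. Nest all loose aluminium angle sections, ridge up, squarely on one another on the angle rest, ends flush, and leave the solder spool, the small steel block and the brown bottle where they are.

Things in the scene. Friction and masses are not known exactly. Their poses are not given: they have to be found in the camera images.
- rack: Fixed wooden drying rack, a block 52 x 196 x 50 mm (x, y, z). Origin at the centre of its underside. Four vertical slots in its top, centred at x = 0 and y = -75, -25, 25, 75 mm, each about 18.5 mm (x) by 12.5 mm (y) and 42 mm deep; sticks and brushes stand upright in them, with a little play.
- pot: Fixed deep rectangular sheet-metal tool pot, open at the top. Origin at the centre of its underside; outside 92 x 100 x 100 mm (x, y, z), walls and floor 4 mm, so inside 84 x 92 mm and 96 mm deep. A small bow handle stands out 22 mm from the outside of its +x wall, 71 to 74 mm up; the opposite (-x) wall is plain.
- pot_handle (a point): Middle of the grip of the pot's bow handle (side of the pot's +x wall), 68 mm from the pot's axis, 71 mm above the pot's underside.
- rest: Fixed angle rest: a wooden board 64 x 78 x 18 mm with a dark steel angle section of the same size as the loose ones screwed on it like a roof, ridge up, ridge along x. Origin at the centre of the board's underside; the fixed ridge is 47.7 mm above it.
- angle0: Loose aluminium angle section, 65 g, legs 36 mm, 6 mm thick, 56 mm long, lying like a roof: 51 mm wide (y), 29.7 mm high, ridge up along its x axis, the same end for end. Origin mid-plane of its feet, 29.7 mm under the ridge. Nested, each lies 8.5 mm above the one below (origins 26.5, 35, 43.4 mm over the rest's underside): only the top 8.5 mm of its ends stand free. May be absent (None).
- angle1: Loose aluminium angle section, 65 g, legs 36 mm, 6 mm thick, 56 mm long, lying like a roof: 51 mm wide (y), 29.7 mm high, ridge up along its x axis, the same end for end. Origin mid-plane of its feet, 29.7 mm under the ridge. Nested, each lies 8.5 mm above the one below (origins 26.5, 35, 43.4 mm over the rest's underside): only the top 8.5 mm of its ends stand free. May be absent (None).
- angle2: Loose aluminium angle section, 65 g, legs 36 mm, 6 mm thick, 56 mm long, lying like a roof: 51 mm wide (y), 29.7 mm high, ridge up along its x axis, the same end for end. Origin mid-plane of its feet, 29.7 mm under the ridge. Nested, each lies 8.5 mm above the one below (origins 26.5, 35, 43.4 mm over the rest's underside): only the top 8.5 mm of its ends stand free. May be absent (None).
- stick0: Flat wooden sanding stick, 180 mm long (y), 16 mm wide (x), 8 mm thick (z 0 to 8 mm), 30 g. Origin at mid-length on one broad face. Starts upright, +y end up, foot in a slot of the rack. Pinch it across its width near the upper end. May be absent (None).
- stick0_top (a point): Centre of the upper end face of stick0 (the end that is up at the start).
- stick0_foot (a point): Centre of the lower end face of stick0 (the end in the rack's slot at the start).
- stick1: Flat wooden sanding stick, 180 mm long (y), 16 mm wide (x), 8 mm thick (z 0 to 8 mm), 30 g. Origin at mid-length on one broad face. Starts upright, +y end up, foot in a slot of the rack. Pinch it across its width near the upper end. May be absent (None).
- stick1_top (a point): Centre of the upper end face of stick1 (the end that is up at the start).
- stick1_foot (a point): Centre of the lower end face of stick1 (the end in the rack's slot at the start).
- brush0: Brass brush, 200 mm long (y), wooden back 14 mm wide (x), 10 mm thick (z 0 to 10 mm), 40 g; bristles stand 9 mm off its +z face, 10 to 72 mm from the upper end. Origin at mid-length on the face without bristles. Starts upright, bristle end (-y) up, foot in a slot of the rack. Pinch it across its width near the upper end. May be absent (None).
- brush0_top (a point): Centre of the upper end face of brush0 (the end that is up at the start).
- brush0_foot (a point): Centre of the lower end face of brush0 (the end in the rack's slot at the start).
- brush1: Brass brush, 200 mm long (y), wooden back 14 mm wide (x), 10 mm thick (z 0 to 10 mm), 40 g; bristles stand 9 mm off its +z face, 10 to 72 mm from the upper end. Origin at mid-length on the face without bristles. Starts upright, bristle end (-y) up, foot in a slot of the rack. Pinch it across its width near the upper end. May be absent (None).
- brush1_top (a point): Centre of the upper end face of brush1 (the end that is up at the start).
- brush1_foot (a point): Centre of the lower end face of brush1 (the end in the rack's slot at the start).
- lamp_post (a point): Obstacle, never moves: the black post of the bench lamp at the far edge, about 50 mm thick, rising to 0.62 m; its clamp reaches about 30 mm nearer the robot. From its top the lamp's arm runs to the left, 0.58 to 0.64 m above the bench at x = 0.6 to 0.7 m, and the shade hangs beyond y = 0.4 m, its lower edge 0.42 m up. Keep the wrist and gripper clear of it.
- spool: Bystander: spool of solder, 38 mm across, 20 mm high. Origin at the centre of its underside. Leave it where it is.
- block: Bystander: small plain steel block, 40 x 62 x 24 mm. Origin at the centre of its underside. Leave it where it is.
- bottle: Bystander: brown flux bottle, 35 mm across, 68 mm high. Origin at the centre of its underside. Leave it where it is.

How it is judged:
By the outcome, as a careful person would: the job done as asked, in the order asked, and still so for the second after the job is handed in, with the robot touching nothing.
Of angle0, angle1, angle2 only 2 to 3 are there at a start; the rules pass over those that are not, and their reading is None.
Of stick0, stick1, brush0, brush1 only 3 to 4 are there at a start; the rules pass over those that are not, and their reading is None.
At some moment in a run one of angle0, angle1, angle2 may be knocked a few centimetres aside while the robot is not near it.
It also fails if it takes over 208 s, if anything falls off the work surface, if the arm or the gripper's body presses on something with over 40 N, if the wrist force passes 120 N, or if a joint passes its speed limit or range.

## Robot

A 6-joint arm with a two-finger parallel gripper is mounted at the origin on the work surface; the furniture and walls round the work are solid. World frame = base frame: x ahead of the robot, y to its left, z up, the work surface at z = 0. Lengths are in m, angles in rad, forces in N, time in s.
With the tool pointing down it reaches from about 0.35 to 0.85 m from the base axis. Payload 8.1 kg.
Tool frame: the origin (TCP) lies at the very end of the fingers, on their centre line; the grasp point (between the pads) lies env.grip_point_offset behind it (env.grip_point_offset is the distance from the TCP to the grasp point, in m); z points along the fingers, y is the direction in which the jaws open and shut (so a half turn about z gives the same grasp; the last joint's range is limited). The gripper opens to 85 mm and grips with 20 to 120 N. Pads are 22 mm wide; open, the fingers measure 114 mm over their backs; the gripper's body (76 mm by 85 mm) begins 54 mm behind the grasp point. The pads swing forward as they close: fully open they stand 13 mm farther back than shut.
Start: joints at [1.096, 0.13, 1.488, -0, 1.523, -0.085], TCP at [0.228, 0.555, 0.231] pointing down, gripper open.
Joint ranges: [-2.96, 2.96], [-0.89, 2.26], [0.02, 2.5], [-1.34, 4.48], [0, 2.73], [-2.66, 2.66]. Speed limits (rad/s): [2.39, 2.39, 2.79, 3.14, 3.14, 3.14].

## Interface

Orientations are given as a unit quaternion [x, y, z, w].
In Python, from station import sensors, snapshot, calibration, order, env gives the robot as it stands.
- The arm moves only by the tool jog_arm, never from a script. Its argument "plan" is a list of rows, each a list of 5 numbers: the opening, from 0 (shut) to 1 (fully open), then the shift along the tool's x, y, z in cm, then the turn about the tool's z in rad. In form: [[claw, x, y, z, spin], ...]. A call has 1 to 20 rows; each row is the pose to reach, as a shift and turn from the pose commanded when the call began, along the tool's axes at that moment; what a row does not reach only later rows make up. A row lasts 1/12 s, in which the tool goes at most 41.7 mm and 7.16 degrees, less where a joint would pass 70% of its speed; a pose out of reach is approached as far as the arm can. A call with a gripper value outside its range is refused whole. The fingers move at their own pace and stop on an object; the grip force is fixed at half the most. Time passes only in rows, so rows that repeat a pose let the fingers close. It gives the time, the measured TCP pose, the force and the opening at its end, in the units of the state.
- sensors.observe(): the state, without advancing time (a new reading comes with each control period).
- snapshot(name): name is "scene" or "top" or "wrist"; returns the picture (384x512x3 uint8, red, green, blue); there is no depth.
- calibration(name): a dict with "mtx" (3x3 intrinsics, pixels), "D" ([k1, k2, p1, p2, k3] as OpenCV has them; the pictures are not rectified), "R" (3x3) and "t" (3): a world point X has camera coordinates R X + t; the wrist camera has in their place "tool_from_camera" (4x4, takes a point from camera to tool coordinates, whose origin is the TCP and whose axes are the flange's). Camera axes: x right, y down, z forward; pixel columns grow to the right and rows downward; lengths in m; the calibration is good to about 2 mm. A picture is of the moment at which its call begins: read the wrist's pose just before it. calibration takes no time and is no camera call.
- order.hand_in(): hands the job in, once; it reports no verdict.
The state is a dict: "time": time; "joints": joint angles; "qd": joint speeds; "joint_efforts": joint torques, N m; "ee_pos": TCP position; "eef_rot": TCP orientation; "wrist_force": force on the tool from outside, world axes, zero at the start; "wrist_torque": the same for the moment, N m; "gripper_width": finger opening in m.
Only numpy, scipy, OpenCV 4.12 (cv2) and the standard library are available. Lean on these libraries where they do the work, as an engineer would, in place of code of your own. Each camera call takes 0.05 s, during which the arm holds its last target. There are 200 camera calls.

## Working session

There is one attempt and no reset: what is moved stays moved. The work goes in short steps, Python scripts to look and compute and a tool call to move; the robot and the scene stay as the last step left them, time stands still between calls to the robot, and variables do not carry over. Pictures are saved under pics/ and viewed, about 12 in all and at most 16, crops included, and the job is handed in when it is done.

Besides the shell and the picture viewer there is one more tool, called after "Call:" as name(argument=value, ...) on one line, values as JSON. jog_arm: Moves the arm, as the interface text tells. Its arguments: {"type":"object","properties":{"plan":{"type":"array","items":{"type":"array","items":{"type":"number"}}}},"required":["plan"]}

```bash
mkdir -p pics; ls; python3 - <<'E'
from station import sensors, snapshot, calibration, order, env
import cv2, numpy as np
s=sensors.observe(); print(s, env.grip_point_offset)
ims=[]
for n in ["scene","top"]:
    im=snapshot(n); cv2.imwrite(f"pics/{n}0.png",cv2.resize(im[:,:,::-1],(800,600),interpolation=cv2.INTER_CUBIC)); np.save(f"pics/{n}0.npy",im)
for n in ["scene","top","wrist"]:
    print(n,calibration(n))
E
```

```text
pics
{'time': 0.0, 'joints': array([ 1.09557857e+00,  1.31170252e-01,  1.48927259e+00, -1.45554664e-05,
        1.52298506e+00, -8.54393026e-02]), 'qd': array([ 0.00164269, -0.00141698, -0.00144177,  0.00134307, -0.00280293,
       -0.0002716 ]), 'joint_efforts': array([-1.58286326e-03, -5.69399607e+01, -5.00541544e+01, -5.22487899e-04,
        1.51164655e-02,  7.28510508e-05]), 'ee_pos': array([0.22774725, 0.55450972, 0.23024267]), 'eef_rot': array([ 1.93657429e-01,  9.81068784e-01, -8.83813448e-04, -2.46894403e-04]), 'wrist_force': array([ 0.73625293, -0.14703753, -0.12483064]), 'wrist_torque': array([ 0.0154088 ,  0.01619655, -0.00258763]), 'gripper_width': 0.08572011136375605} 0.0187
scene {'mtx': array([[442.9978011 ,   0.        , 246.62263839],
       [  0.        , 442.9978011 , 183.46032993],
       [  0.        ,   0.        ,   1.        ]]), 'D': array([-0.07918042,  0.        ,  0.        ,  0.        ,  0.        ]), 'R': array([[ 0.63291942, -0.77413095,  0.01158819],
       [-0.48653878, -0.40934152, -0.77182869],
       [ 0.60224001,  0.48286726, -0.63572493]]), 't':
[... 403 characters left out ...]
[ 0.10296767, -0.0064877 , -0.99466355]]), 't': array([-0.08240578,  0.53383306,  1.34041905])}
wrist {'mtx': array([[306.21091198,   0.        , 257.20855481],
       [  0.        , 306.21091198, 188.83109633],
       [  0.        ,   0.        ,   1.        ]]), 'D': array([0.01010136, 0.        , 0.        , 0.        , 0.        ]), 'tool_from_camera': array([[-4.72512114e-04, -9.51620099e-01, -3.07276689e-01,
         7.79828998e-02],
       [ 9.99999357e-01, -1.32894631e-04, -1.12617267e-03,
         3.03560923e-04],
       [ 1.03085312e-03, -3.07277024e-01,  9.51619550e-01,
        -1.42400713e-01],
       [ 0.00000000e+00,  0.00000000e+00,  0.00000000e+00,
         1.00000000e+00]])}
```

View pics/top0.png

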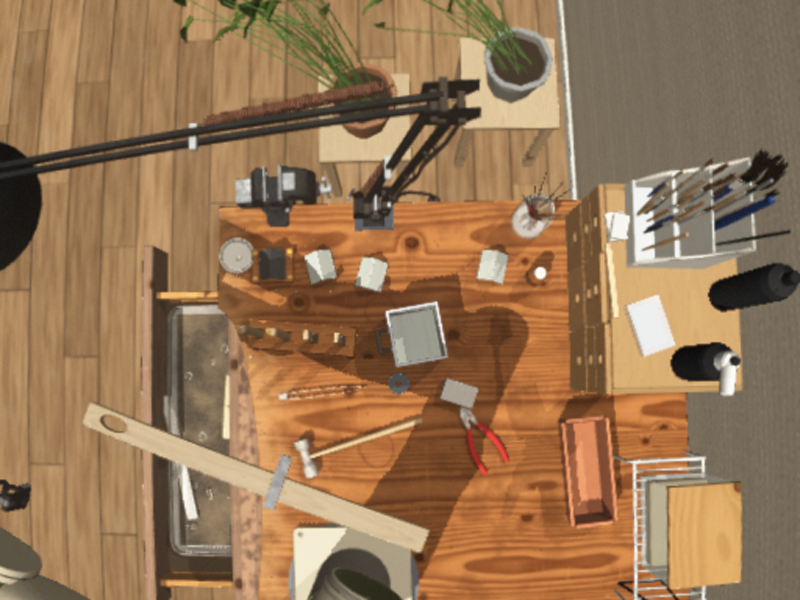

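View pics/scene0.png

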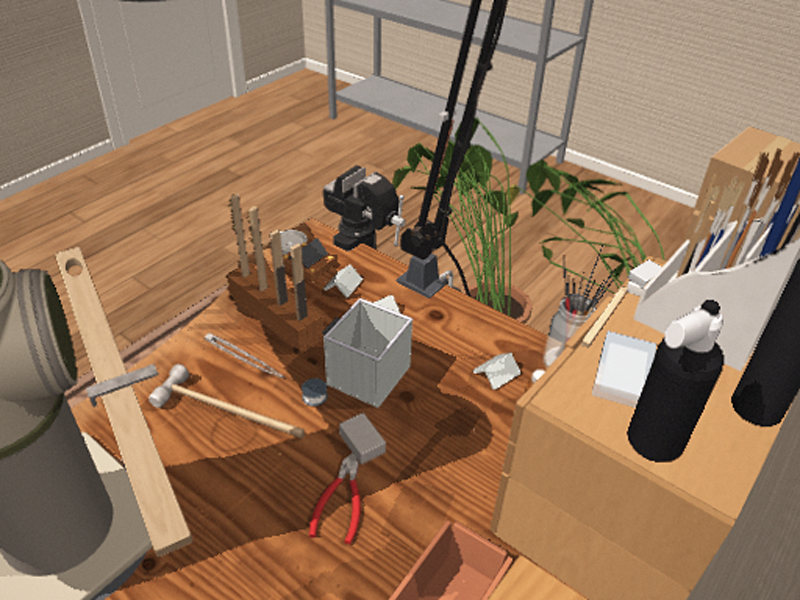

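The top view (800x600) shows the rest at (272,265), and angles at (320,265), (372,273) and (492,265). The rack is at (300,337), the pot at (416,335) with its handle on the left, the spool at (399,383) and the block at (460,393). Next I'll look at enlarged crops.

```bash
python3 - <<'E'
import cv2, numpy as np
t=np.load("pics/top0.npy")[:,:,::-1]; s=np.load("pics/scene0.npy")[:,:,::-1]
a=cv2.resize(t[145:265,135:355],None,fx=3.6,fy=3.6,interpolation=cv2.INTER_CUBIC)[:, :800]
cv2.imwrite("pics/topc.png",a)
b=cv2.resize(s[115:265,135:335],None,fx=4,fy=4,interpolation=cv2.INTER_CUBIC)
cv2.imwrite("pics/scc.png",b)
E
```

```text
(no output)
```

View pics/topc.png

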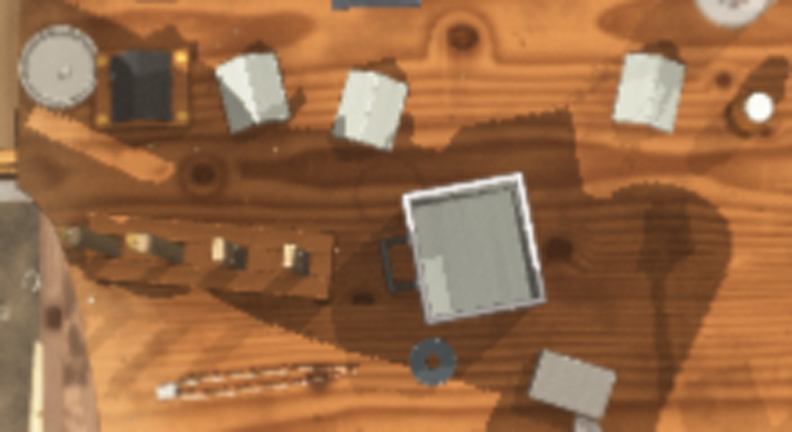

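View pics/scc.png

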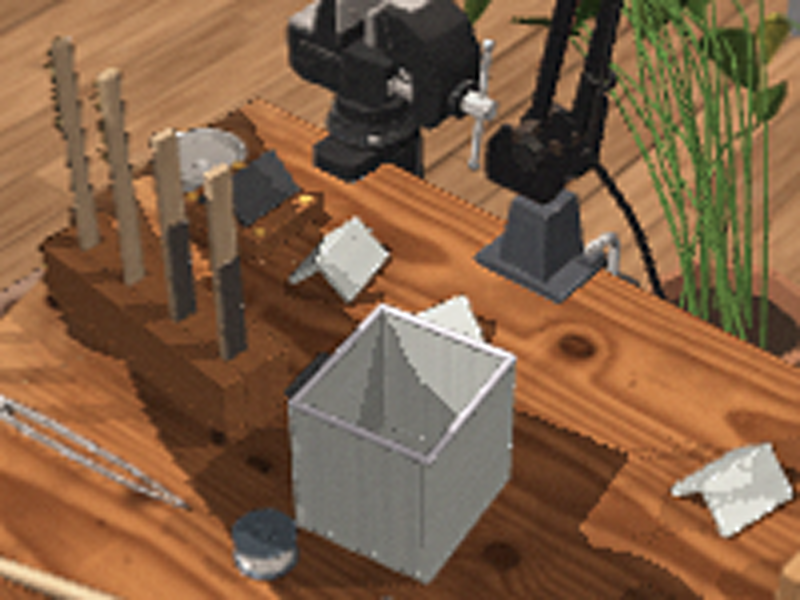

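The top crop has the pot rim corners at about (404,195), (521,174), (545,298) and (430,322), with the handle on the left wall. In the scene crop the two left tools have bristles, so they are brushes. The two on the right, nearer the pot, are sanding sticks. All 4 tools and 3 angles are present.

```bash
cat > h.py <<'E'
from station import sensors, snapshot, calibration, order, env
import cv2, numpy as np
from scipy.spatial.transform import Rotation as Ro
def cam(n, st=None):
    c=calibration(n)
    if n!="wrist": return c["mtx"],c["D"],c["R"],c["t"]
    T=np.eye(4); T[:3,:3]=Ro.from_quat(st["eef_rot"]).as_matrix(); T[:3,3]=st["ee_pos"]
    W=np.linalg.inv(T@c["tool_from_camera"]); return c["mtx"],c["D"],W[:3,:3],W[:3,3]
def ray(c,uv):
    m,D,R,t=c; p=cv2.undistortPoints(np.array([[uv]],float),m,D)[0,0]
    return -R.T@t, R.T@np.array([p[0],p[1],1])
def plane(c,uv,z):
    o,d=ray(c,uv); return o+d*(z-o[2])/d[2]
def tri(l):
    A=np.zeros((3,3));b=np.zeros(3);rs=[ray(*x) for x in l]
    for o,d in rs:
        d=d/np.linalg.norm(d);P=np.eye(3)-np.outer(d,d);A+=P;b+=P@o
    X=np.linalg.solve(A,b); return X,[round(1e3*np.linalg.norm(np.cross(X-o,d/np.linalg.norm(d))),1) for o,d in rs]
def proj(c,X):
    m,D,R,t=c; return cv2.projectPoints(np.array([X],float),cv2.Rodrigues(R)[0],t,m,D)[0][0,0]
def tool():
    s=sensors.observe();R=Ro.from_quat(s["eef_rot"]).as_matrix();return s,R
def yaw(v): return np.degrees(np.arctan2(v[1],v[0]))
def go(X,jaw=None):
    """shift in cm (tool axes) to world TCP X; spin to bring jaw axis to world angle (deg, mod 180)"""
    s,R=tool(); d=100*R.T@(np.array(X)-s["ee_pos"]); sp=0
    if jaw is not None: sp=-((jaw-yaw(R[:,1])+90)%180-90)
    print("at",s["ee_pos"].round(4),"jaw",yaw(R[:,1]).round(1),"shift cm",d.round(2),"spin",np.radians(sp).round(3),"j6",s["joints"][5].round(2),"t",s["time"])
E
python3 - <<'E'
from h import *
np.set_printoptions(precision=4,suppress=True)
T=cam("top");S=cam("scene"); print("topcam",-T[2].T@T[3])
tp=lambda x,y:(135+x/3.6-.4,145+y/3.6-.4); sp=lambda x,y:(135+x/4-.4,115+y/4-.4)
r=[plane(T,tp(*p),.1) for p in [(404,195),(521,174),(545,298),(430,322)]]
for i in range(4): d=r[(i+1)%4]-r[i];print("rim",r[i],np.linalg.norm(d).round(4),yaw(d).round(1))
print("pot c",np.mean(r,0))
for n,a,b in [("b",(72,238),(64,40)),("b",(140,243),(108,72)),("s",(220,247),(165,135)),("s",(288,255),(217,170))]:
    print(n,tri([(T,tp(*a)),(S,sp(*b))]), plane(T,tp(*a),.208 if n=="b" else .188))
for n,p,z in [("rest",(143,86),.045),("a",(253,91),.028),("a",(371,109),.028),("a",(649,92),.028),("spool",(432,361),.02),("block",(571,383),.024),("bottle",(758,106),.068)]:
    print(n,plane(T,tp(*p),z))
for n,p,z in [("rack",(334,234),.05),("rack",(332,298),.05)]: print(n,plane(T,tp(*p),z))
E
```

```text
topcam [ 0.3911 -0.085   1.3886]
rim [ 0.4997 -0.0746  0.1   ] 0.0906 -81.0
rim [ 0.5138 -0.1641  0.1   ] 0.096 -170.6
rim [ 0.4191 -0.1798  0.1   ] 0.089 100.5
rim [ 0.4029 -0.0923  0.1   ] 0.0984 10.3
pot c [ 0.4589 -0.1277  0.1   ]
b (array([0.4663, 0.1564, 0.2095]), [np.float64(1.6), np.float64(1.6)]) [0.4651 0.1577 0.208 ]
b (array([0.4611, 0.1092, 0.2085]), [np.float64(0.5), np.float64(0.5)]) [0.4608 0.1096 0.208 ]
s (array([0.4572, 0.0564, 0.1887]), [np.float64(1.1), np.float64(1.1)]) [0.458  0.0558 0.188 ]
s (array([0.4509, 0.0078, 0.1896]), [np.float64(0.5), np.float64(0.5)]) [0.4514 0.0076 0.188 ]
rest [0.5964 0.1335 0.045 ]
a [0.5928 0.0466 0.028 ]
a [ 0.576  -0.0488  0.028 ]
a [ 0.5852 -0.2744  0.028 ]
spool [ 0.3724 -0.0936  0.02  ]
block [ 0.3522 -0.2044  0.024 ]
bottle [ 0.5668 -0.3552  0.068 ]
rack [ 0.4742 -0.0183  0.05  ]
rack [ 0.4238 -0.0159  0.05  ]
```

```bash
python3 -c "
from h import *
go([.452,.03,.29],-5.6)"
```

```text
at [0.2277 0.5546 0.2303] jaw 67.7 shift cm [-40.68 -40.01  -5.91] spin 1.279 j6 -0.09 t 0.1
```

Call:
jog_arm(plan=[[1,0,0,-5.9,0],[1,0,0,-5.9,0],[1,-20,-20,-5.9,0.6],[1,-20,-20,-5.9,0.6],[1,-20,-20,-5.9,0.6],[1,-20,-20,-5.9,0.6],[1,-20,-20,-5.9,0.6],[1,-20,-20,-5.9,0.6],[1,-40.7,-40,-5.9,1.28],[1,-40.7,-40,-5.9,1.28],[1,-40.7,-40,-5.9,1.28],[1,-40.7,-40,-5.9,1.28],[1,-40.7,-40,-5.9,1.28],[1,-40.7,-40,-5.9,1.28],[1,-40.7,-40,-5.9,1.28],[1,-40.7,-40,-5.9,1.28],[1,-40.7,-40,-5.9,1.28],[1,-40.7,-40,-5.9,1.28],[1,-40.7,-40,-5.9,1.28],[1,-40.7,-40,-5.9,1.28]])

```text
time: 1.77
ee_pos: [0.4521, 0.0313, 0.2902]
eef_rot: [0.741, 0.672, -0.0, -0.0]
wrist_force: [-1.0, -0.1, 1.0]
gripper_width: 0.0856
```

```bash
python3 - <<'E'
from h import *
s,R=tool(); im=snapshot("wrist"); np.save("pics/w1.npy",im); np.save("pics/w1s.npy",s,allow_pickle=True)
im=im[:,:,::-1].copy(); c=cam("wrist",s)
for X in [(.451,.0078,.189),(.4572,.056,.189),(.4609,.1094,.208),(.4659,.157,.208)]:
    p=proj(c,X); print(p); cv2.drawMarker(im,tuple(int(v) for v in p),(0,0,255),0,8)
cv2.imwrite("pics/w1.png",cv2.resize(im,(800,600),interpolation=cv2.INTER_CUBIC)); go([.451,.0078,.151],-5.6)
E
```

```text
[257.91160811 214.78652716]
[259.72984057 159.3179174 ]
[257.91377572  89.8578982 ]
[258.4373218   11.99183487]
at [0.4521 0.0315 0.2903] jaw -5.6 shift cm [-2.37  0.12 13.92] spin 0.0 j6 0.05 t 1.8167
```

View pics/w1.png

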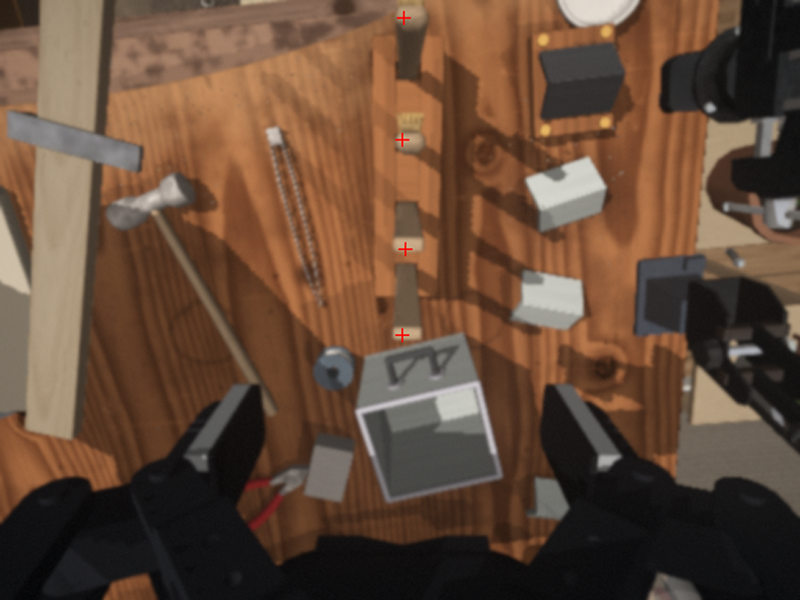

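The wrist view agrees with the two-camera points. The stick tops are at (407,333) and (408,244), and the brush tops at (410,145) and (410,15), all within 2–4 mm of the markers. I'm grasping the stick nearest the pot first.

Call:
jog_arm(plan=[[1,-2.4,0.37,0,0],[1,-2.4,0.37,0,0],[1,-2.4,0.37,3,0],[1,-2.4,0.37,6,0],[1,-2.4,0.37,9,0],[1,-2.4,0.37,11.5,0],[1,-2.4,0.37,13,0],[1,-2.4,0.37,14,0],[1,-2.4,0.37,14,0],[1,-2.4,0.37,14,0],[0,-2.4,0.37,14,0],[0,-2.4,0.37,14,0],[0,-2.4,0.37,14,0],[0,-2.4,0.37,14,0],[0,-2.4,0.37,14,0],[0,-2.4,0.37,14,0],[0,-2.4,0.37,14,0],[0,-2.4,0.37,14,0],[0,-2.4,0.37,14,0],[0,-2.4,0.37,14,0]])

```text
time: 3.48
ee_pos: [0.4537, 0.0061, 0.1507]
eef_rot: [0.741, 0.671, -0.0, 0.0]
wrist_force: [-2.2, 0.3, 5.3]
gripper_width: 0.0148
```

Call:
jog_arm(plan=[[0,0,0,-1,0],[0,0,0,-2,0],[0,0,0,-3,0],[0,0,0,-4,0],[0,0,0,-5,0],[0,0,0,-6.5,0],[0,0,0,-8,0],[0,0,0,-9.5,0],[0,0,0,-11,0],[0,0,0,-12,0],[0,0,0,-12.5,0],[0,0,0,-12.5,0],[0,0,0,-12.5,0]])

```text
time: 4.57
ee_pos: [0.4537, 0.0061, 0.2751]
eef_rot: [0.741, 0.671, -0.0, -0.0]
wrist_force: [-0.8, 0.1, -1.1]
gripper_width: 0.0153
```

```bash
python3 - <<'E'
from h import *
im=snapshot("scene"); cv2.imwrite("pics/s1.png",cv2.resize(im[60:300,80:400,::-1],(800,600),interpolation=cv2.INTER_CUBIC))
s,R=tool(); print(s["gripper_width"])
px=np.array([np.cos(np.radians(99.7)),np.sin(np.radians(99.7)),0]); py=np.array([px[1],-px[0],0])
print("px",px,"py",py)
pc=np.array([.459,-.128,0])
go(pc+px*.030+py*-.033+[0,0,.275],9.7)
E
```

```text
0.014982740222689563
px [-0.16848938  0.98570347  0.        ] py [0.98570347 0.16848938 0.        ]
at [0.4534 0.0061 0.2745] jaw -5.7 shift cm [-11.27  -2.1   -0.05] spin -0.268 j6 -0.0 t 4.6167
```

View pics/s1.png

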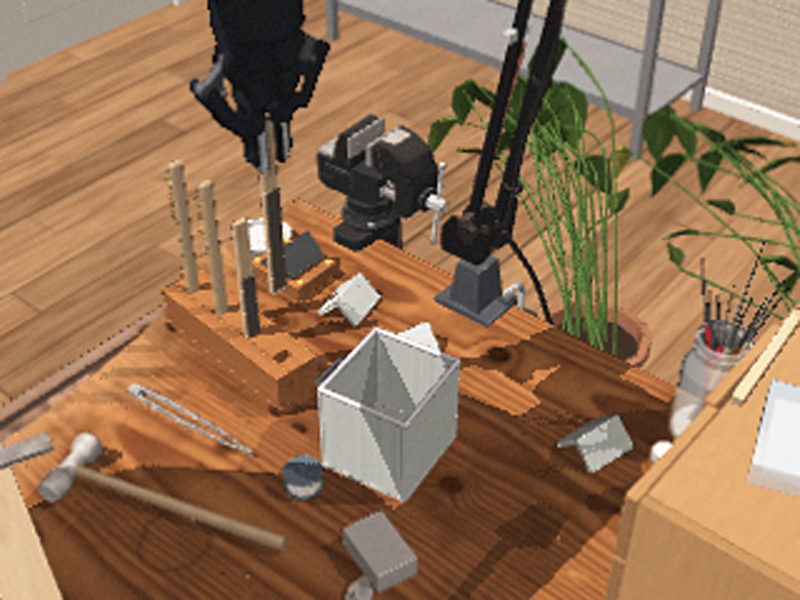

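Scene view: the stick hangs vertical in the jaws and the rack slot below it is empty. Next I carry it into the pot at the −33 mm lane and lean it over the handle-side rim.

Call:
jog_arm(plan=[[0,-2.5,-0.5,0,-0.06],[0,-5,-1,0,-0.12],[0,-7.5,-1.5,0,-0.18],[0,-9.5,-1.9,0,-0.24],[0,-11.3,-2.1,0,-0.268],[0,-11.3,-2.1,0,-0.268],[0,-11.3,-2.1,0,-0.268],[0,-11.3,-2.1,2,-0.268],[0,-11.3,-2.1,4,-0.268],[0,-11.3,-2.1,6,-0.268],[0,-11.3,-2.1,8,-0.268],[0,-11.3,-2.1,9.5,-0.268],[0,-11.3,-2.1,10.8,-0.268],[0,-11.3,-2.1,11.7,-0.268],[0,-11.3,-2.1,12.2,-0.268],[0,-11.3,-2.1,12.4,-0.268],[0,-11.3,-2.1,12.4,-0.268],[0,-11.3,-2.1,12.4,-0.268]])

```text
time: 6.12
ee_pos: [0.4222, -0.1043, 0.152]
eef_rot: [0.645, 0.764, 0.0, 0.0]
wrist_force: [-0.3, -0.1, 0.4]
gripper_width: 0.0149
```

```bash
python3 - <<'E'
from h import *
im=snapshot("scene"); cv2.imwrite("pics/s2.png",cv2.resize(im[60:300,80:400,::-1],(800,600),interpolation=cv2.INTER_CUBIC))
s,R=tool(); print(R[:,0],s["wrist_force"],s["ee_pos"])
E
```

```text
[-1.68247509e-01  9.85744554e-01 -6.70019832e-04] [-0.86151726 -0.25010077 -0.18174023] [ 0.42230147 -0.10434982  0.15218941]
```

View pics/s2.png

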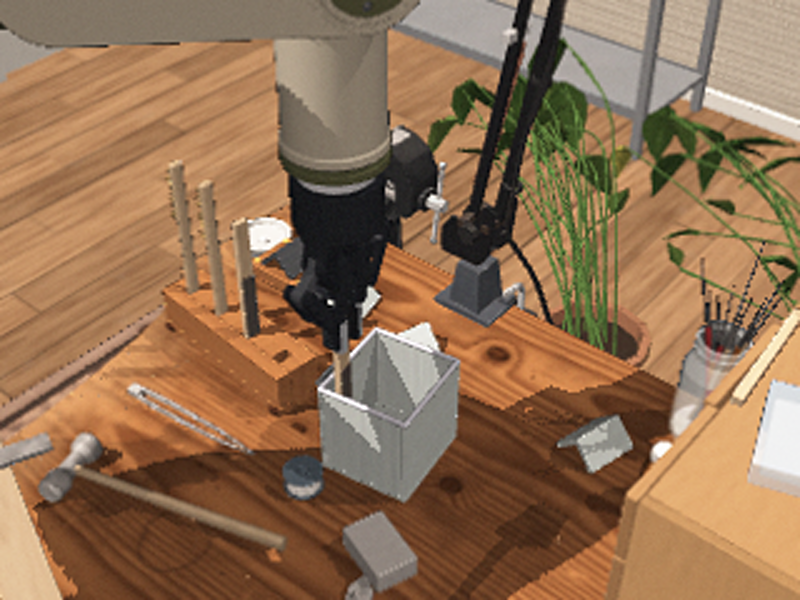

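Stick 0 is inside the pot by the handle-side wall, with its foot about 5 mm above the floor. Leaning it now.

Call:
jog_arm(plan=[[0,0.4,0,0.1,0],[0,0.8,0,0.2,0],[0,1.2,0,0.3,0],[0,1.6,0,0.4,0],[0,2.0,0,0.5,0],[0,2.4,0,0.7,0],[0,2.7,0,0.9,0],[0,2.9,0,1.1,0],[0,3.1,0,1.4,0],[0,3.2,0,1.6,0],[0,3.2,0,1.6,0],[0,3.2,0,1.6,0]])

```text
time: 7.17
ee_pos: [0.4196, -0.0751, 0.1401]
eef_rot: [0.645, 0.764, 0.0, 0.005]
wrist_force: [-2.4, -7.3, 23.3]
gripper_width: 0.0149
```

```bash
python3 - <<'E'
from h import *
im=snapshot("scene"); cv2.imwrite("pics/s3.png",cv2.resize(im[130:300,120:320,::-1],(800,680)[0:2],interpolation=cv2.INTER_CUBIC)[:600])
s,R=tool(); print(R[:,0],s["wrist_force"],s["ee_pos"])
E
```

```text
[-0.16792998  0.98577213 -0.00726877] [-2.5528183  -7.51766841 23.50901373] [ 0.41959897 -0.07509346  0.14011901]
```

View pics/s3.png

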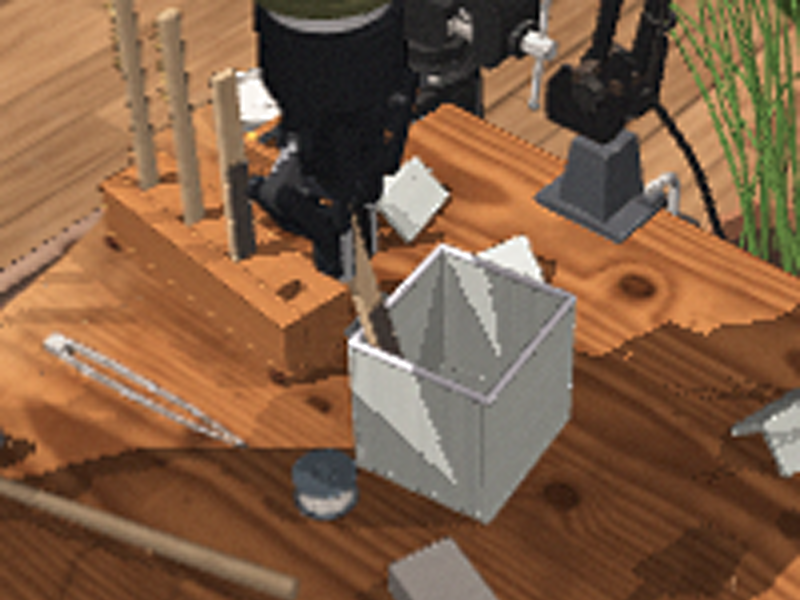

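The stick leans over the handle-side rim with its foot on the floor. Wrist force is about 23 N, so I'll ease up, release and rise.

Call:
jog_arm(plan=[[0,0,0,-0.3,0],[0,0,0,-0.5,0],[0,0,0,-0.5,0],[0.5,0,0,-0.5,0],[0.5,0,0,-0.5,0],[0.5,0,0,-0.5,0],[0.5,0,0,-0.5,0],[0.5,0,0,-0.5,0],[0.5,0,0,-0.5,0],[0.5,0,0,-2,0],[0.5,0,0,-4,0],[0.5,0,0,-7,0],[0.5,0,0,-10,0],[0.6,0,0,-13,0],[0.8,0,0,-15,0],[1,0,0,-15,0],[1,0,0,-15,0]])

```text
time: 8.63
ee_pos: [0.4171, -0.0729, 0.2866]
eef_rot: [0.645, 0.764, 0.001, 0.001]
wrist_force: [0.0, 0.6, 0.0]
gripper_width: 0.0843
```

```bash
python3 -c "
from h import *
s,R=tool();print(s['gripper_width'],s['wrist_force'])
go([.4595,.0555,.150],-5.6)"
```

```text
0.08426494624890066 [0.01938508 0.6414779  0.03614975]
at [ 0.4171 -0.0729  0.2866] jaw 9.7 shift cm [11.96  6.31 13.67] spin 0.267 j6 -0.46 t 8.6333
```

Call:
jog_arm(plan=[[1,3,1.5,0,0.07],[1,6,3,0,0.14],[1,9,4.5,0,0.2],[1,12,6.2,0,0.267],[1,12,6.2,0,0.267],[1,12,6.2,2,0.267],[1,12,6.2,5,0.267],[1,12,6.2,8,0.267],[1,12,6.2,11,0.267],[1,12,6.2,12.8,0.267],[1,12,6.2,13.6,0.267],[1,12,6.2,13.6,0.267],[0,12,6.2,13.6,0.267],[0,12,6.2,13.6,0.267],[0,12,6.2,13.6,0.267],[0,12,6.2,13.6,0.267],[0,12,6.2,13.6,0.267],[0,12,6.2,13.6,0.267],[0,12,6.2,13.6,0.267],[0,12,6.2,13.6,0.267]])

```text
time: 10.3
ee_pos: [0.4578, 0.056, 0.1502]
eef_rot: [0.741, 0.672, 0.001, 0.0]
wrist_force: [-1.4, -0.3, 5.8]
gripper_width: 0.0146
```

Call:
jog_arm(plan=[[0,0,0,0,0],[0,0,0,-1,0],[0,0,0,-2,0],[0,0,0,-3,0],[0,0,0,-4,0],[0,0,0,-5,0],[0,0,0,-6.5,0],[0,0,0,-8,0],[0,0,0,-9.5,0],[0,0,0,-11,0],[0,0,0,-12,0],[0,0,0,-12.5,0],[0,0,0,-12.5,0],[0,0,0,-12.5,0]])

```text
time: 11.47
ee_pos: [0.4572, 0.056, 0.2741]
eef_rot: [0.741, 0.672, -0.0, -0.0]
wrist_force: [-0.1, 1.3, -0.7]
gripper_width: 0.0149
```

```bash
python3 -c "
from h import *
s,R=tool();print(s['gripper_width'],s['wrist_force'])
px=np.array([-.1685,.9857,0]);q=np.array([.9857,.1685,0])
go(np.array([.459,-.128,.275])+px*.03+q*.011,9.7)"
```

```text
0.014898826177022912 [-0.11545954  1.28903463 -0.67843739]
at [0.4572 0.056  0.2741] jaw -5.6 shift cm [-15.11   2.25  -0.09] spin -0.267 j6 0.11 t 11.4667
```

Call:
jog_arm(plan=[[0,-2.5,0.4,0,-0.06],[0,-5,0.8,0,-0.12],[0,-8,1.2,0,-0.18],[0,-11,1.7,0,-0.24],[0,-13.5,2.1,0,-0.267],[0,-15.1,2.25,0,-0.267],[0,-15.1,2.25,0,-0.267],[0,-15.1,2.25,0,-0.267],[0,-15.1,2.25,2,-0.267],[0,-15.1,2.25,4,-0.267],[0,-15.1,2.25,6,-0.267],[0,-15.1,2.25,8,-0.267],[0,-15.1,2.25,9.5,-0.267],[0,-15.1,2.25,10.8,-0.267],[0,-15.1,2.25,11.7,-0.267],[0,-15.1,2.25,12.3,-0.267],[0,-15.1,2.25,12.3,-0.267],[0,-15.1,2.25,12.3,-0.267]])

```text
time: 12.97
ee_pos: [0.4649, -0.0961, 0.1515]
eef_rot: [0.645, 0.764, 0.0, -0.0]
wrist_force: [-0.3, -0.3, -0.4]
gripper_width: 0.0149
```

Call:
jog_arm(plan=[[0,0.4,0,0.1,0],[0,0.8,0,0.2,0],[0,1.2,0,0.2,0],[0,1.6,0,0.3,0],[0,2.0,0,0.4,0],[0,2.4,0,0.6,0],[0,2.7,0,0.8,0],[0,2.9,0,0.9,0],[0,3.1,0,1.1,0],[0,3.2,0,1.2,0],[0,3.2,0,1.2,0],[0,3.2,0,1.2,0]])

```text
time: 13.97
ee_pos: [0.4617, -0.0668, 0.1421]
eef_rot: [0.645, 0.764, 0.0, 0.004]
wrist_force: [1.8, -8.5, 7.2]
gripper_width: 0.0148
```

```bash
python3 - <<'E'
from h import *
im=snapshot("scene"); cv2.imwrite("pics/s4.png",cv2.resize(im[130:300,120:320,::-1],(800,680),interpolation=cv2.INTER_CUBIC)[:600])
s,R=tool(); print(R[:,0],s["wrist_force"],s["ee_pos"])
E
```

```text
[-0.16778146  0.98580885 -0.00550474] [ 0.46059547 -7.512376    7.47237674] [ 0.46167407 -0.06686299  0.14213221]
```

View pics/s4.png

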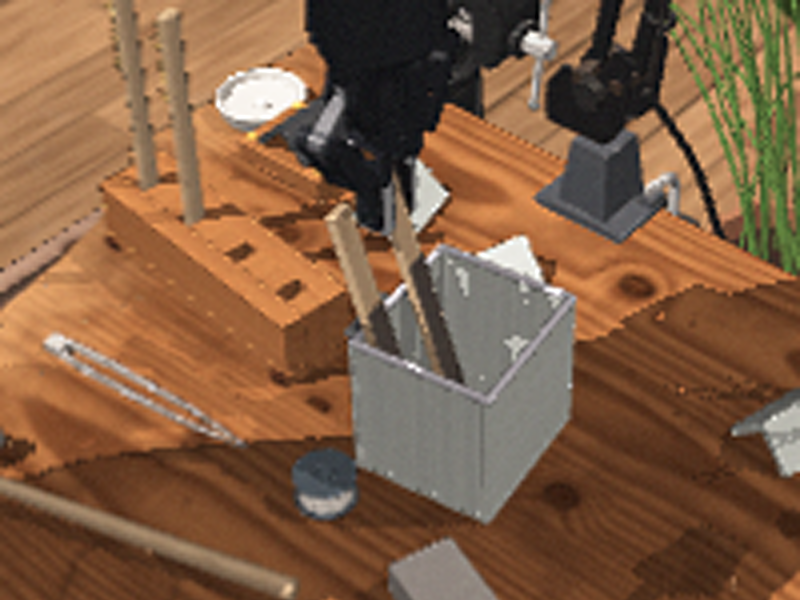

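Both sticks lean over the handle side: (340,215) is released and (400,210) is still held. Releasing this one and going to the nearer brush.

Call:
jog_arm(plan=[[0,0,0,-0.2,0],[0,0,0,-0.2,0],[0.35,0,0,-0.2,0],[0.35,0,0,-0.2,0],[0.35,0,0,-0.2,0],[0.35,0,0,-0.2,0],[0.35,0,0,-0.2,0],[0.35,0,0,-0.2,0],[0.35,0,0,-2,0],[0.35,0,0,-4,0],[0.35,0,0,-7,0],[0.35,0,0,-10,0],[0.35,0,0,-13,0],[0.6,0,0,-15,0],[1,0,0,-15.5,0],[1,0,0,-15.5,0]])

```text
time: 15.35
ee_pos: [0.4604, -0.0651, 0.2961]
eef_rot: [0.645, 0.764, 0.001, 0.002]
wrist_force: [0.8, -0.7, -0.5]
gripper_width: 0.0651
```

```bash
python3 -c "
from h import *
s,R=tool();print(s['gripper_width'],s['wrist_force'])
go([.463,.1068,.170],-5.6)"
```

```text
0.06514247660845765 [ 0.77488512 -0.70924476 -0.53269305]
at [ 0.4604 -0.0651  0.2961] jaw 9.7 shift cm [16.92  3.11 12.6 ] spin 0.267 j6 -0.42 t 15.35
```

Call:
jog_arm(plan=[[1,4,0.7,0,0.07],[1,8,1.4,0,0.14],[1,12,2.2,0,0.2],[1,16,3.0,0,0.267],[1,16.9,3.1,0,0.267],[1,16.9,3.1,0,0.267],[1,16.9,3.1,2,0.267],[1,16.9,3.1,5,0.267],[1,16.9,3.1,8,0.267],[1,16.9,3.1,10.5,0.267],[1,16.9,3.1,12,0.267],[1,16.9,3.1,12.6,0.267],[1,16.9,3.1,12.6,0.267],[0,16.9,3.1,12.6,0.267],[0,16.9,3.1,12.6,0.267],[0,16.9,3.1,12.6,0.267],[0,16.9,3.1,12.6,0.267],[0,16.9,3.1,12.6,0.267],[0,16.9,3.1,12.6,0.267],[0,16.9,3.1,12.6,0.267]])

```text
time: 17.02
ee_pos: [0.4622, 0.1069, 0.169]
eef_rot: [0.741, 0.672, 0.001, 0.0]
wrist_force: [0.3, -0.1, 3.1]
gripper_width: 0.0129
```

Call:
jog_arm(plan=[[0,0,0,0,0],[0,0,0,0,0],[0,0,0,-1,0],[0,0,0,-2,0],[0,0,0,-3,0],[0,0,0,-4,0],[0,0,0,-5,0],[0,0,0,-6.5,0],[0,0,0,-8,0],[0,0,0,-10,0],[0,0,0,-12,0],[0,0,0,-14,0],[0,0,0,-16,0],[0,0,0,-17.5,0],[0,0,0,-18.5,0],[0,0,0,-18.5,0],[0,0,0,-18.5,0]])

```text
time: 18.43
ee_pos: [0.4618, 0.1069, 0.3536]
eef_rot: [0.741, 0.672, 0.0, 0.0]
wrist_force: [0.1, 0.5, -1.5]
gripper_width: 0.0129
```

```bash
python3 - <<'E'
from h import *
im=snapshot("scene"); cv2.imwrite("pics/s5.png",cv2.resize(im[40:280,80:400,::-1],(800,600),interpolation=cv2.INTER_CUBIC))
s,R=tool();print(s['gripper_width'],s['wrist_force'])
px=np.array([-.1685,.9857,0]);q=np.array([.9857,.1685,0])
go(np.array([.459,-.128,.17])+px*-.028+q*-.011,9.7)
E
```

```text
0.013062485742620495 [-0.69553402  0.07563203 -0.53228923]
at [0.4614 0.1068 0.3526] jaw -5.6 shift cm [-26.38   1.75  18.26] spin -0.267 j6 0.22 t 18.4833
```

View pics/s5.png

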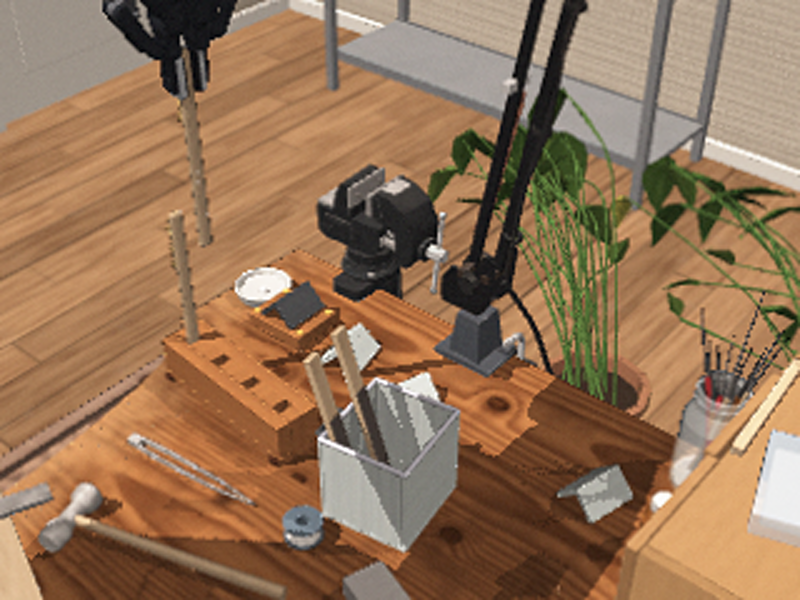

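The brush hangs vertical with its bristles on the handle-facing side, and both sticks stand leaning in the pot. I'm carrying it over the stick tops to the plain side.

Call:
jog_arm(plan=[[0,-3,0.2,0,-0.04],[0,-6,0.4,0,-0.1],[0,-9.5,0.6,0,-0.16],[0,-13,0.9,0,-0.2],[0,-16.5,1.1,0,-0.24],[0,-20,1.3,0,-0.267],[0,-23,1.5,0,-0.267],[0,-25.5,1.7,0,-0.267],[0,-26.4,1.75,0,-0.267],[0,-26.4,1.75,0,-0.267],[0,-26.4,1.75,0,-0.267],[0,-26.4,1.75,2.5,-0.267],[0,-26.4,1.75,5,-0.267],[0,-26.4,1.75,7.5,-0.267],[0,-26.4,1.75,10,-0.267],[0,-26.4,1.75,12.5,-0.267],[0,-26.4,1.75,15,-0.267],[0,-26.4,1.75,16.8,-0.267],[0,-26.4,1.75,17.9,-0.267],[0,-26.4,1.75,18.3,-0.267]])

```text
time: 20.15
ee_pos: [0.4522, -0.1556, 0.168]
eef_rot: [0.644, 0.765, -0.0, -0.002]
wrist_force: [-0.8, -0.5, -0.7]
gripper_width: 0.0131
```

Call:
jog_arm(plan=[[0,0,0,0,0],[0,-0.4,0,0.1,0],[0,-0.8,0,0.2,0],[0,-1.2,0,0.3,0],[0,-1.6,0,0.3,0],[0,-2.0,0,0.4,0],[0,-2.4,0,0.5,0],[0,-2.8,0,0.6,0],[0,-3.2,0,0.8,0],[0,-3.5,0,0.9,0],[0,-3.8,0,1.1,0],[0,-4.0,0,1.3,0],[0,-4.0,0,1.3,0],[0,-4.0,0,1.3,0]])

```text
time: 21.32
ee_pos: [0.4609, -0.1973, 0.1587]
eef_rot: [0.645, 0.764, 0.001, 0.001]
wrist_force: [0.2, 4.0, 4.2]
gripper_width: 0.0132
```

```bash
python3 - <<'E'
from h import *
im=snapshot("scene"); cv2.imwrite("pics/s6.png",cv2.resize(im[130:300,120:320,::-1],(800,680),interpolation=cv2.INTER_CUBIC)[:600])
s,R=tool(); print(R[:,0],s["wrist_force"],s["ee_pos"])
d=s["ee_pos"]-[.459,-.128,0]; print(d@[-.1685,.9857,0],d@[.9857,.1685,0])
E
```

```text
[-1.67820294e-01  9.85817477e-01 -4.99860658e-04] [0.66702988 4.20628348 4.57266957] [ 0.46089388 -0.19728847  0.15866491]
-0.06861676356574234 -0.009808314512744764
```

View pics/s6.png

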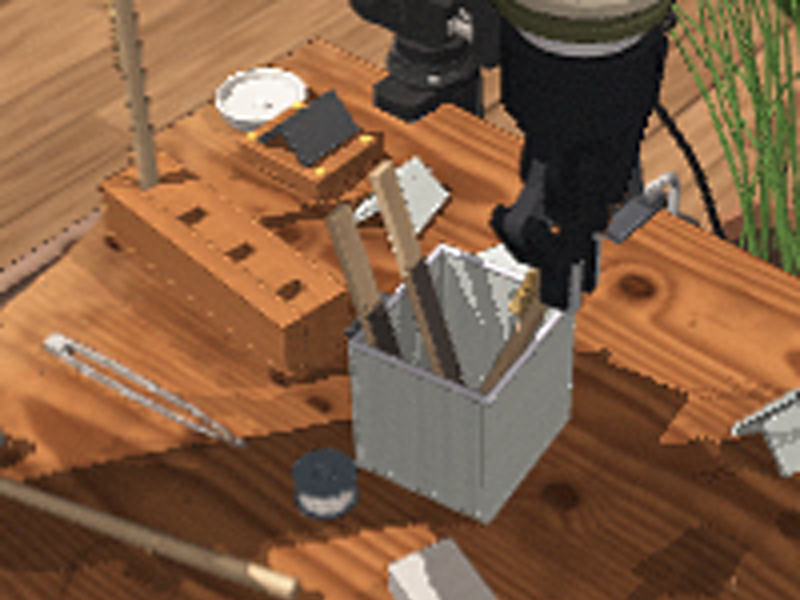

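The brush leans over the plain side with its bristles up, held at (520,290). Releasing it and fetching the last brush.

Call:
jog_arm(plan=[[0,0,0,-0.1,0],[0.4,0,0,-0.1,0],[0.4,0,0,-0.1,0],[0.4,0,0,-0.1,0],[0.4,0,0,-0.1,0],[0.4,0,0,-0.1,0],[0.4,0,0,-0.1,0],[0.4,0,0,-2,0],[0.4,0,0,-4,0],[0.4,0,0,-7,0],[0.4,0,0,-10,0],[0.5,0,0,-13,0],[0.8,0,0,-15.5,0],[1,0,0,-15.5,0],[1,0,0,-15.5,0]])

```text
time: 22.62
ee_pos: [0.4608, -0.1976, 0.3143]
eef_rot: [0.645, 0.764, 0.0, 0.002]
wrist_force: [0.3, 0.2, -0.3]
gripper_width: 0.0771
```

```bash
python3 -c "
from h import *
s,R=tool();print(s['gripper_width'],s['wrist_force'])
go([.4672,.156,.169],-5.6)"
```

```text
0.07705606734471114 [ 0.28788628  0.17209258 -0.2626225 ]
at [ 0.4608 -0.1976  0.3143] jaw 9.7 shift cm [34.78  6.53 14.46] spin 0.267 j6 -0.68 t 22.6167
```

Call:
jog_arm(plan=[[1,4,0.8,0,0.07],[1,8,1.5,0,0.14],[1,12,2.3,0,0.2],[1,16,3.1,0,0.267],[1,20,3.8,0,0.267],[1,24,4.6,0,0.267],[1,28,5.4,0,0.267],[1,32,6.1,0,0.267],[1,34.8,6.5,0,0.267],[1,34.8,6.5,0,0.267],[1,34.8,6.5,2,0.267],[1,34.8,6.5,5,0.267],[1,34.8,6.5,8,0.267],[1,34.8,6.5,11,0.267],[1,34.8,6.5,13.5,0.267],[1,34.8,6.5,14.5,0.267],[1,34.8,6.5,14.5,0.267],[1,34.8,6.5,14.5,0.267]])

```text
time: 24.12
ee_pos: [0.4651, 0.1566, 0.1671]
eef_rot: [0.741, 0.672, -0.001, -0.0]
wrist_force: [1.0, 0.3, 0.6]
gripper_width: 0.0856
```

Call:
jog_arm(plan=[[0,0,0,0,0],[0,0,0,0,0],[0,0,0,0,0],[0,0,0,0,0],[0,0,0,0,0],[0,0,0,0,0],[0,0,0,0,0],[0,0,0,-1,0],[0,0,0,-2,0],[0,0,0,-3,0],[0,0,0,-4,0],[0,0,0,-5,0],[0,0,0,-7,0],[0,0,0,-9,0],[0,0,0,-12,0],[0,0,0,-15,0],[0,0,0,-17.5,0],[0,0,0,-18.5,0],[0,0,0,-18.5,0],[0,0,0,-18.5,0]])

```text
time: 25.78
ee_pos: [0.4655, 0.157, 0.352]
eef_rot: [0.741, 0.672, 0.0, 0.0]
wrist_force: [-0.8, 0.2, -2.1]
gripper_width: 0.0132
```

```bash
python3 - <<'E'
from h import *
s,R=tool();print(s['gripper_width'],s['wrist_force'])
px=np.array([-.1685,.9857,0]);q=np.array([.9857,.1685,0])
go(np.array([.459,-.128,.17])+px*-.028+q*.032,9.7)
E
```

```text
0.01316086992585093 [-0.77955479  0.24987472 -2.14513413]
at [0.4655 0.157  0.352 ] jaw -5.6 shift cm [-30.28   5.97  18.2 ] spin -0.267 j6 0.32 t 25.7833
```

Call:
jog_arm(plan=[[0,-3,0.6,0,-0.04],[0,-6.5,1.3,0,-0.1],[0,-10,2,0,-0.16],[0,-13.5,2.7,0,-0.2],[0,-17,3.4,0,-0.24],[0,-20.5,4,0,-0.267],[0,-24,4.7,0,-0.267],[0,-27.5,5.4,0,-0.267],[0,-30.3,6,0,-0.267],[0,-30.3,6,0,-0.267],[0,-30.3,6,0,-0.267],[0,-30.3,6,2.5,-0.267],[0,-30.3,6,5,-0.267],[0,-30.3,6,7.5,-0.267],[0,-30.3,6,10,-0.267],[0,-30.3,6,12.5,-0.267],[0,-30.3,6,15,-0.267],[0,-30.3,6,17,-0.267],[0,-30.3,6,18,-0.267],[0,-30.3,6,18.3,-0.267]])

```text
time: 27.45
ee_pos: [0.4936, -0.1485, 0.1659]
eef_rot: [0.644, 0.765, -0.001, -0.003]
wrist_force: [-0.2, 0.7, -0.7]
gripper_width: 0.0131
```

Call:
jog_arm(plan=[[0,0,0,0,0],[0,-0.4,0,0.1,0],[0,-0.8,0,0.2,0],[0,-1.2,0,0.3,0],[0,-1.6,0,0.3,0],[0,-2.0,0,0.4,0],[0,-2.4,0,0.5,0],[0,-2.8,0,0.6,0],[0,-3.2,0,0.8,0],[0,-3.5,0,0.9,0],[0,-3.8,0,1.1,0],[0,-4.0,0,1.3,0],[0,-4.0,0,1.3,0],[0,-4.0,0,1.3,0]])

```text
time: 28.62
ee_pos: [0.5034, -0.1901, 0.1579]
eef_rot: [0.645, 0.764, 0.001, 0.001]
wrist_force: [0.5, 3.6, 4.9]
gripper_width: 0.0132
```

Call:
jog_arm(plan=[[0,0,0,-0.1,0],[0.35,0,0,-0.1,0],[0.35,0,0,-0.1,0],[0.35,0,0,-0.1,0],[0.35,0,0,-0.1,0],[0.35,0,0,-0.1,0],[0.35,0,0,-0.1,0],[0.35,0,0,-2,0],[0.35,0,0,-4,0],[0.35,0,0,-7,0],[0.35,0,0,-10,0],[0.5,0,0,-13,0],[0.8,0,0,-15.5,0],[1,0,0,-15.5,0],[1,0,0,-15.5,0]])

```text
time: 29.87
ee_pos: [0.5032, -0.1904, 0.3135]
eef_rot: [0.645, 0.764, 0.0, 0.002]
wrist_force: [0.0, -0.0, -0.3]
gripper_width: 0.0766
```

```bash
python3 - <<'E'
from h import *
im=snapshot("scene"); cv2.imwrite("pics/s7.png",cv2.resize(im[100:280,120:360,::-1],(800,600),interpolation=cv2.INTER_CUBIC))
s,R=tool(); print(R[:,0],s["wrist_force"],s["ee_pos"])
go([.60,.07,.30],0)
E
```

```text
[-1.68139674e-01  9.85763010e-01 -5.81951469e-04] [-0.18705797  0.62249569 -0.22881776] [ 0.5024297  -0.19002868  0.31145299]
at [ 0.5024 -0.19    0.3115] jaw 9.7 shift cm [23.99 13.99  1.14] spin 0.169 j6 -0.63 t 29.9167
```

View pics/s7.png

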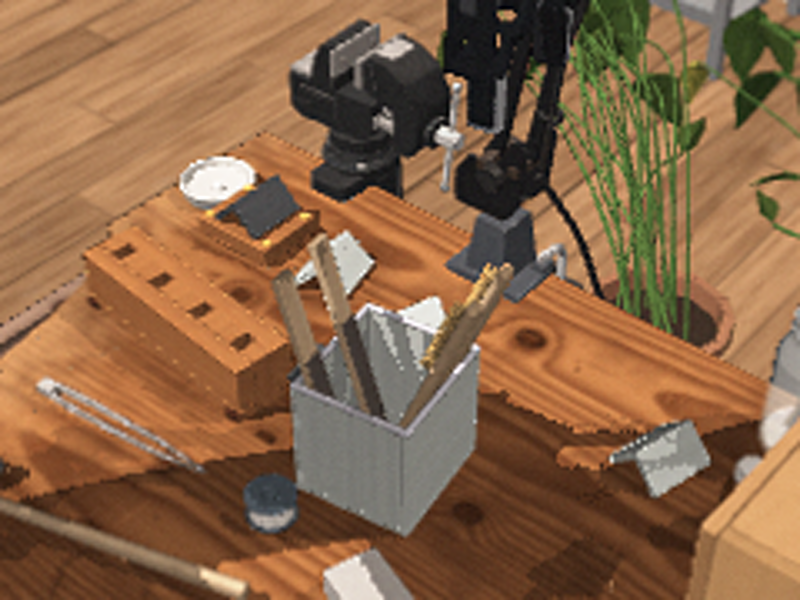

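All four tools stand in the pot, with the two sticks leaning to the handle side and the two brushes to the plain side. The rack is empty. Now the angles: I'm hovering over the rest with the wrist camera.

Call:
jog_arm(plan=[[1,3,0,0,0.05],[1,7,0,0,0.1],[1,10.5,0.5,0,0.17],[1,14,2,0,0.17],[1,17.5,4.5,0,0.17],[1,20.5,7.5,0,0.17],[1,21.3,11,0,0.17],[1,21.3,12.0,0,0.17],[1,21.3,12.0,3,0.17],[1,21.3,12.0,6,0.17],[1,21.3,12.0,8.5,0.17],[1,21.3,12.0,9,0.17],[1,21.3,12.0,9,0.17],[1,21.3,12.0,9,0.17]])

```text
time: 31.08
ee_pos: [0.5845, 0.0402, 0.2213]
eef_rot: [0.708, 0.707, -0.0, -0.0]
wrist_force: [0.2, 0.4, 0.9]
gripper_width: 0.0854
```

```bash
python3 - <<'E'
from h import *
s,R=tool(); im=snapshot("wrist"); np.save("pics/w2.npy",im); np.save("pics/w2s.npy",s,allow_pickle=True)
cv2.imwrite("pics/w2.png",cv2.resize(im[:,:,::-1],(800,600),interpolation=cv2.INTER_CUBIC))
c=cam("wrist",s)
for X in [(.5964,.1335,.047),(.5928,.0466,.03),(.576,-.0488,.03)]: print(proj(c,X)*800/512)
go([0,0,0])
E
```

```text
[420.02124205 115.1219853 ]
[412.84368678 247.16081036]
[390.38957143 368.69884569]
at [0.5853 0.0402 0.2228] jaw -0.1 shift cm [ -4.08 -58.56  22.18] spin 0.0 j6 -0.02 t 31.1333
```

View pics/w2.png

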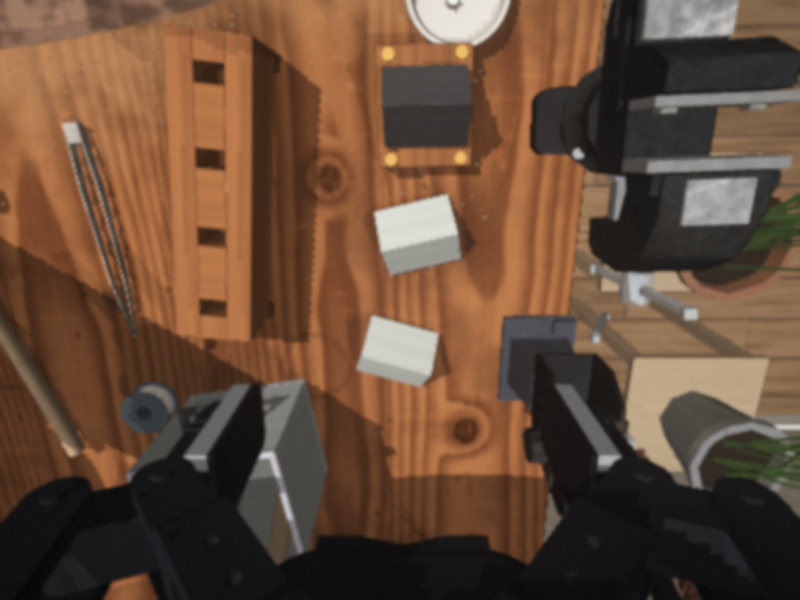

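The wrist view shows the rest ridge running about (382,106) to (471,109). Angle A is at (418,235) with its ridge at about (381,246)–(460,229), and angle B is at (400,350). I'll measure the ridges from the border between the two face tones.

```bash
cat > ridge.py <<'E'
from h import *
def ridge(im,c,guess,zr,dark=False,half=42):
    """ridge end points: low-saturation blob round guess (world), split in two tones, line through the border"""
    f=4; u,v=(proj(c,guess)).round().astype(int); x0,y0=u-half,v-half
    p=cv2.resize(im[max(y0,0):y0+2*half,max(x0,0):x0+2*half],None,fx=f,fy=f,interpolation=cv2.INTER_CUBIC); y0=max(y0,0);x0=max(x0,0)
    hsv=cv2.cvtColor(p,cv2.COLOR_RGB2HSV).astype(int)
    m=((hsv[:,:,2]<100)&(hsv[:,:,1]<110) if dark else (hsv[:,:,1]<70)&(hsv[:,:,2]>90)).astype(np.uint8)
    m=cv2.morphologyEx(m,cv2.MORPH_OPEN,np.ones((9,9)))
    n,l,st,ce=cv2.connectedComponentsWithStats(m)
    k=np.argmin([np.hypot(*(ce[i]-[(u-x0)*f,(v-y0)*f]))+(1e4 if st[i,4]<1500 else 0) for i in range(1,n)])+1; m=(l==k).astype(np.uint8)
    core=cv2.erode(m,np.ones((7,7)));g=cv2.GaussianBlur(hsv[:,:,2].astype(np.uint8),(0,0),2)
    t,_=cv2.threshold(g[core>0].reshape(-1,1),0,255,cv2.THRESH_OTSU)
    A=((g>t)&(core>0)).astype(np.uint8);A=cv2.morphologyEx(A,cv2.MORPH_OPEN,np.ones((9,9)));B=core&(1-A)
    e=np.argwhere(cv2.dilate(A,np.ones((3,3)))&B)[:,::-1].astype(np.float32)
    vx,vy,px,py=cv2.fitLine(e,cv2.DIST_HUBER,0,.01,.01).ravel()
    ts=np.arange(-250,250,.5);L=np.array([px,py])+ts[:,None]*[vx,vy];i=L.round().astype(int)
    ok=(i>=0).all(1)&(i[:,0]<m.shape[1])&(i[:,1]<m.shape[0]);on=L[ok][m[i[ok][:,1],i[ok][:,0]]>0]
    P=[plane(c,(q+.5)/f-.5+[x0,y0],zr) for q in (on[0],on[-1])]
    P=sorted(P,key=lambda a:a[0]);d=P[1]-P[0];C=(P[0]+P[1])/2
    print("centre",C.round(4),"len mm",(1e3*np.linalg.norm(d)).round(1),"yaw",yaw(d).round(1),"area",int(st[k,4]/f/f),"t",t)
    return p,m,on,P
E
python3 - <<'E'
from ridge import *
im=np.load("pics/w2.npy");s=np.load("pics/w2s.npy",allow_pickle=True).item();c=cam("wrist",s)
P=[]
for g,z,d in [((.5964,.1335,.047),.0477,True),((.5928,.0466,.03),.0297,False),((.576,-.0488,.03),.0297,False)]:
    p,m,on,_=ridge(im,c,g,z,d); p=p[:,:,::-1].copy()
    cs,_=cv2.findContours(m,0,1);cv2.drawContours(p,cs,-1,(0,255,0),1);cv2.line(p,tuple(on[0].astype(int)),tuple(on[-1].astype(int)),(0,0,255),1);P.append(cv2.resize(p,(266,266)))
cv2.imwrite("pics/r1.png",np.hstack(P))
E
```

```text
centre [0.6007 0.1395 0.0477] len mm 55.3 yaw 1.2 area 2850 t 67.0
centre [0.597  0.0513 0.0297] len mm 57.1 yaw 17.3 area 2140 t 186.0
centre [ 0.5811 -0.0373  0.0297] len mm 59.5 yaw 5.4 area 1681 t 188.0
```

View pics/r1.png

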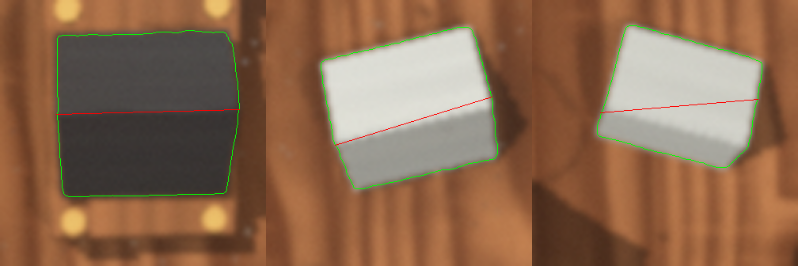

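The rest fit is good. The two angle fits pick up rim pixels, so I'm tightening the core mask.

```bash
sed -i 's/core=cv2.erode(m,np.ones((7,7)))/core=cv2.erode(m,np.ones((15,15)))/; s/cv2.dilate(A,np.ones((3,3)))&B)/cv2.dilate(A,np.ones((3,3)))\&B\&cv2.erode(core,np.ones((9,9))))/' ridge.py
sed -i 's/    ts=np.arange/    r=abs((e-[px,py])@[-vy,vx]); e=e[r<max(3,1.5*np.median(r))]; vx,vy,px,py=cv2.fitLine(e,cv2.DIST_HUBER,0,.01,.01).ravel(); rms=np.sqrt(np.mean(((e-[px,py])@[-vy,vx])**2))\n    ts=np.arange/; s/"area",/"rms px",(rms\/f).round(2),"area",/' ridge.py
python3 - <<'E'
from ridge import *
im=np.load("pics/w2.npy");s=np.load("pics/w2s.npy",allow_pickle=True).item();c=cam("wrist",s)
P=[]
for g,z,d in [((.6007,.1395,.047),.0477,True),((.597,.0513,.03),.0297,False),((.5811,-.0373,.03),.0297,False)]:
    p,m,on,_=ridge(im,c,g,z,d); print(on[0].round(),on[-1].round())
E
```

```text
centre [0.6005 0.1393 0.0477] len mm 55.0 yaw 1.1 rms px 0.28 area 2850 t 66.0
[ 56. 173.] [285. 167.]
centre [0.5971 0.0499 0.0297] len mm 56.6 yaw 13.4 rms px 0.13 area 2140 t 187.0
[ 71. 198.] [270. 151.]
centre [ 0.5797 -0.0464  0.0297] len mm 56.9 yaw -16.5 rms px 0.14 area 1681 t 188.0
[ 74. 173.] [255. 222.]
```

Lengths now read 55–57 mm against the 56 mm spec. Moving over angle A for a second measurement from lower down.

```bash
python3 -c "
from h import *
go([.5971,.0499,.13],13.4)"
```

```text
at [0.5853 0.0402 0.2228] jaw -0.1 shift cm [0.97 1.16 9.28] spin -0.235 j6 -0.02 t 31.1333
```

Call:
jog_arm(plan=[[0.85,1,1.2,1,-0.1],[0.85,1,1.2,3,-0.2],[0.85,1,1.2,6,-0.235],[0.85,1,1.2,8.5,-0.235],[0.85,1,1.2,9.3,-0.235],[0.85,1,1.2,9.3,-0.235],[0.85,1,1.2,9.3,-0.235],[0.85,1,1.2,9.3,-0.235]])

```text
time: 31.8
ee_pos: [0.5986, 0.0502, 0.1314]
eef_rot: [0.62, 0.785, 0.001, 0.002]
wrist_force: [0.6, -0.2, 0.5]
gripper_width: 0.0728
```

```bash
python3 - <<'E'
from ridge import *
s,R=tool(); im=snapshot("wrist"); np.save("pics/w3.npy",im); c=cam("wrist",s)
print(s["gripper_width"])
for g,z,d in [((.6005,.1393,.047),.0477,True),((.597,.0499,.03),.0297,False)]:
  for h in (45,60): 
   try: ridge(im,c,g,z,d,h)
   except Exception as e: print(repr(e)[:80])
go([.5971,.0499,.0177],13.4)
E
```

```text
0.07277314857060967
centre [0.6003 0.1396 0.0477] len mm 55.0 yaw 0.4 rms px 0.26 area 5223 t 62.0
centre [0.6003 0.1396 0.0477] len mm 55.0 yaw 0.4 rms px 0.26 area 5223 t 62.0
centre [0.5973 0.0499 0.0297] len mm 56.2 yaw 13.3 rms px 0.03 area 3503 t 186.0
centre [0.5972 0.0499 0.0297] len mm 56.2 yaw 13.3 rms px 0.03 area 3503 t 186.0
at [0.5986 0.0502 0.1313] jaw 13.4 shift cm [ 1.000e-02 -2.000e-01  1.136e+01] spin -0.0 j6 -0.24 t 31.85
```

Call:
jog_arm(plan=[[0.85,0,-0.14,2.5,0],[0.85,0,-0.14,5.5,0],[0.85,0,-0.14,8.5,0],[0.85,0,-0.14,10.5,0],[0.85,0,-0.14,11.3,0],[0.85,0,-0.14,11.3,0],[0.85,0,-0.14,11.3,0],[0,0,-0.14,11.3,0],[0,0,-0.14,11.3,0],[0,0,-0.14,11.3,0],[0,0,-0.14,11.3,0],[0,0,-0.14,11.3,0],[0,0,-0.14,11.3,0],[0,0,-0.14,11.3,0]])

```text
time: 33.02
ee_pos: [0.5979, 0.05, 0.0187]
eef_rot: [0.62, 0.785, 0.002, 0.002]
wrist_force: [-0.5, -1.3, 6.5]
gripper_width: 0.053
```

```bash
python3 -c "
from h import *
s,R=tool();print(s['gripper_width'],s['wrist_force'])
go([.6003,.1395,.0177+.0265],0.8)"
```

```text
0.05303604063238476 [-0.47488823 -1.31579706  6.48205681]
at [0.5979 0.05   0.0187] jaw 13.4 shift cm [ 8.65  2.32 -2.55] spin 0.22 j6 -0.24 t 33.0167
```

Call:
jog_arm(plan=[[0,0,0,-1,0],[0,0,0,-2.5,0],[0,0,0,-5,0],[0,0,0,-7.5,0],[0,0,0,-8.5,0],[0,3,0.8,-8.5,0.08],[0,5.5,1.5,-8.5,0.15],[0,8,2.2,-8.5,0.22],[0,8.65,2.32,-8.5,0.22],[0,8.65,2.32,-8.5,0.22],[0,8.65,2.32,-8.5,0.22],[0,8.65,2.32,-8.5,0.22],[0,8.65,2.32,-8.5,0.22]])

```text
time: 34.1
ee_pos: [0.598, 0.1382, 0.1003]
eef_rot: [0.702, 0.712, -0.0, 0.0]
wrist_force: [0.7, -0.8, -1.1]
gripper_width: 0.0527
```

```bash
python3 - <<'E'
from ridge import *
s,R=tool();print(s['gripper_width'],s['wrist_force'])
im=snapshot("wrist");np.save("pics/w4.npy",im)
cv2.imwrite("pics/w4.png",cv2.resize(im[:,:,::-1],(800,600),interpolation=cv2.INTER_CUBIC))
go([.6003,.1395,.0452],0.8)
E
```

```text
0.05266552824395614 [ 0.70371091 -0.76949448 -1.10805626]
at [0.598  0.1383 0.1003] jaw 0.8 shift cm [0.12 0.24 5.51] spin -0.001 j6 0.13 t 34.15
```

View pics/w4.png

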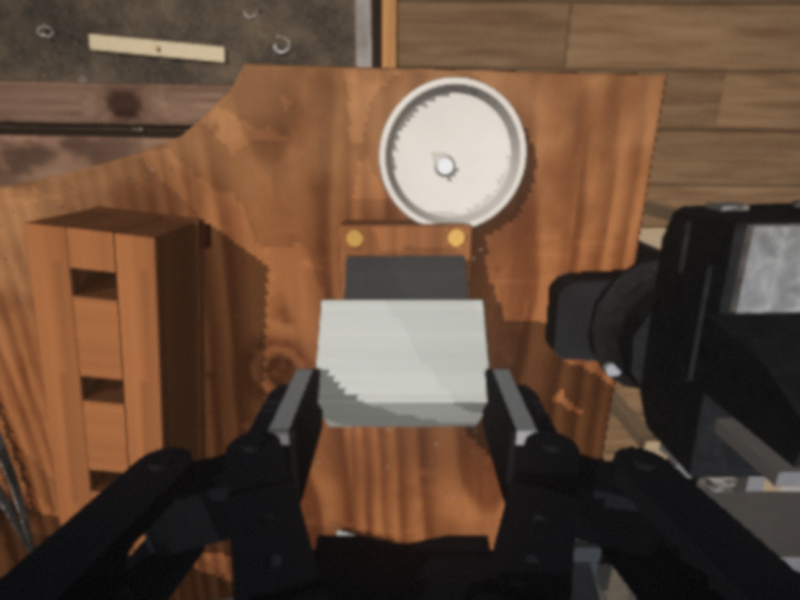

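The angle is held level by its ends, with the rest visible just beyond it at (405,280). Lowering it onto the rest.

Call:
jog_arm(plan=[[0,0.12,0.24,0,0],[0,0.12,0.24,0,0],[0,0.12,0.24,1.5,0],[0,0.12,0.24,3,0],[0,0.12,0.24,4.2,0],[0,0.12,0.24,4.8,0],[0,0.12,0.24,5.1,0],[0,0.12,0.24,5.3,0],[0,0.12,0.24,5.5,0],[0,0.12,0.24,5.5,0],[0,0.12,0.24,5.5,0]])

```text
time: 35.07
ee_pos: [0.6008, 0.1403, 0.0463]
eef_rot: [0.702, 0.712, 0.0, 0.001]
wrist_force: [-2.8, -3.3, 2.7]
gripper_width: 0.0528
```

```bash
python3 -c "
from h import *
s,R=tool();print(s['gripper_width'],s['wrist_force'],s['wrist_torque'])
go([.6003,.1395,.0452],0.8)"
```

```text
0.05276638256816762 [-2.75979383 -3.25305969  2.69006822] [-0.53239855  0.42339213  0.05877596]
at [0.6008 0.1403 0.0463] jaw 0.8 shift cm [-0.08 -0.05  0.11] spin 0.0 j6 0.13 t 35.0667
```

Call:
jog_arm(plan=[[0,-0.05,-0.05,0.1,0],[0,-0.05,-0.05,0.15,0],[0,-0.05,-0.05,0.15,0],[0.85,-0.05,-0.05,0.1,0],[0.85,-0.05,-0.05,0.1,0],[0.85,-0.05,-0.05,0.1,0],[0.85,-0.05,-0.05,0.1,0],[0.85,-0.05,-0.05,0.1,0],[0.85,-0.05,-0.05,-1,0],[0.85,-0.05,-0.05,-4,0],[0.85,-0.05,-0.05,-7,0],[0.85,-4,-0.05,-10,0],[0.85,-8,-0.05,-10,0],[0.85,-11,-1,-10,0],[0.85,-11,-1,-10,0],[0.85,-11,-1,-10,0],[0.85,-11,-1,-10,0]])

```text
time: 36.48
ee_pos: [0.5919, 0.0306, 0.1459]
eef_rot: [0.702, 0.712, 0.0, 0.0]
wrist_force: [-0.4, 0.1, 0.2]
gripper_width: 0.0726
```

```bash
python3 - <<'E'
from ridge import *
s,R=tool();print(s['gripper_width'],s['ee_pos'])
im=snapshot("wrist");np.save("pics/w5.npy",im);c=cam("wrist",s)
for g,z in [((.6003,.1395,.056),.0562),((.5797,-.0464,.03),.0297)]: ridge(im,c,g,z,False,45)
E
```

```text
0.07261777258186201 [0.59193886 0.03055064 0.14590176]
centre [0.6016 0.1395 0.0562] len mm 56.5 yaw 1.4 rms px 0.14 area 5657 t 181.0
centre [ 0.5797 -0.0462  0.0297] len mm 56.5 yaw -16.5 rms px 0.14 area 2526 t 188.0
```

The angle is nested. I'll check end flushness more precisely with edge profiles sampled along lines parallel to the ridge, on the faces themselves.

```bash
cat > ends.py <<'E'
from h import *
def ends(im,c,C,zr,yw,offs):
    """x' of both end edges along lines parallel to the ridge on its faces (offset o sideways, |o| down)"""
    a=np.array([np.cos(np.radians(yw)),np.sin(np.radians(yw)),0]);n=np.array([-a[1],a[0],0]);g=cv2.cvtColor(im,cv2.COLOR_RGB2LAB).astype(np.float32)
    t=np.arange(-.04,.04,.0002);out=[]
    for o in offs:
        X=np.array([C[0],C[1],zr-abs(o)])+n*o+t[:,None]*a
        uv=np.array([proj(c,x) for x in X],np.float32)
        p=cv2.remap(g,uv[:,0].copy().reshape(1,-1),uv[:,1].copy().reshape(1,-1),cv2.INTER_CUBIC)[0]
        p=cv2.GaussianBlur(p,(1,1),0); k=9; d=np.linalg.norm(p[k:]-p[:-k],axis=1); tt=(t[k:]+t[:-k])/2
        l=(tt>-.033)&(tt<-.022); r=(tt<.033)&(tt>.022)
        w=lambda m:(tt[m]*d[m]**4).sum()/(d[m]**4).sum()*1e3
        out.append((w(l),w(r)))
    out=np.array(out);print("ends mm rel.",out.round(1).tolist(),"median centre",np.median(out.mean(1)).round(2),"len",np.median(out[:,1]-out[:,0]).round(1))
E
python3 - <<'E'
from ends import *
o=[-.018,-.014,-.01,-.006,.006,.01,.014,.018]; C=(.6003,.1395)
s=np.load("pics/w2s.npy",allow_pickle=True).item(); ends(np.load("pics/w2.npy"),cam("wrist",s),C,.0477,.8,o)
s,R=tool(); c=cam("wrist",s); im=snapshot("wrist")
print("alu"); ends(im,c,C,.0562,.8,o)
print("dark strip below"); ends(im,c,C,.0477,.8,[.0205,.022,.0235])
E
```

```text
ends mm rel. [[-27.6, 27.9], [-27.6, 27.7], [-27.6, 27.5], [-27.5, 28.7], [-27.9, 28.1], [-28.1, 28.0], [-28.0, 29.2], [-28.1, 28.3]] median centre 0.08 len 56.0
alu
ends mm rel. [[-26.2, 29.3], [-26.6, 29.2], [-26.2, 29.1], [-26.4, 29.2], [-26.7, 29.3], [-26.5, 29.5], [-26.6, 29.3], [-26.9, 29.3]] median centre 1.39 len 55.9
dark strip below
ends mm rel. [[-27.6, 30.9], [-27.4, 30.9], [-27.4, 31.0]] median centre 1.76 len 58.5
```

```bash
python3 - <<'E'
from ends import *
q=np.array([.702,.712,0,0]);q/=np.linalg.norm(q)
s=dict(eef_rot=q,ee_pos=np.array([.598,.1383,.1003]))
ends(np.load("pics/w4.npy"),cam("wrist",s),(.598,.1383),.1113,.8,[.006,.01,.014,.018])
go([.5797,-.0462,.13],-16.5)
E
```

```text
ends mm rel. [[-26.7, 27.4], [-27.5, 28.5], [-27.4, 28.5], [-27.3, 28.5]] median centre 0.52 len 55.8
at [0.5918 0.0315 0.1454] jaw 0.9 shift cm [-7.76 -1.33  1.54] spin 0.303 j6 -0.05 t 36.5833
```

Everything is consistent: the nested angle sits about 1.3 mm too far along +x. I'll regrip it and slide it back.

```bash
python3 -c "
from h import *
go([.6012,.1395,.0447],0.8)"
```

```text
at [0.5918 0.0315 0.1454] jaw 0.9 shift cm [10.78  1.1  10.07] spin 0.001 j6 -0.05 t 36.5833
```

Call:
jog_arm(plan=[[0.85,3.5,0.4,0,0],[0.85,7,0.8,0,0],[0.85,10.8,1.1,0,0],[0.85,10.8,1.1,0,0],[0.85,10.8,1.1,2.5,0],[0.85,10.8,1.1,5,0],[0.85,10.8,1.1,7.5,0],[0.85,10.8,1.1,9.3,0],[0.85,10.8,1.1,10,0],[0.85,10.8,1.1,10,0],[0.85,10.8,1.1,10,0],[0,10.8,1.1,10,0],[0,10.8,1.1,10,0],[0,10.8,1.1,10,0],[0,10.8,1.1,10,0],[0,10.8,1.1,10,0],[0,10.8,1.1,10,0],[0,10.8,1.1,10,0]])

```text
time: 38.08
ee_pos: [0.6028, 0.1391, 0.0484]
eef_rot: [0.702, 0.712, 0.001, 0.001]
wrist_force: [-4.4, 0.5, 8.8]
gripper_width: 0.0506
```

```bash
python3 -c "
from h import *
s,R=tool();print(s['gripper_width'],s['wrist_force'],s['wrist_torque'])
go([.5998,.1395,.0447],0.8)"
```

```text
0.05055152077599785 [-4.35055327  0.49119895  8.81875818] [0.09419176 0.77342936 0.01647951]
at [0.6028 0.1391 0.0484] jaw 0.8 shift cm [ 0.04 -0.3   0.37] spin 0.0 j6 0.13 t 38.0833
```

Call:
jog_arm(plan=[[0,0,0,-0.2,0],[0,0,0,-0.3,0],[0,0,-0.1,-0.3,0],[0,0,-0.2,-0.3,0],[0,0,-0.2,-0.3,0],[0,0,-0.2,-0.3,0],[0,0,-0.2,-0.3,0]])

```text
time: 38.67
ee_pos: [0.5997, 0.1388, 0.0488]
eef_rot: [0.702, 0.712, 0.0, 0.0]
wrist_force: [0.4, 1.1, 4.4]
gripper_width: 0.0503
```

```bash
python3 -c "
from h import *
s,R=tool();print(s['gripper_width'],s['wrist_force'],s['wrist_torque'])
go([.5998,.1395,.0447],0.8)"
```

```text
0.05027805213597536 [0.3972226  1.06145789 4.42028317] [ 1.40015307e-01  9.68730861e-05 -5.10850969e-02]
at [0.5997 0.1388 0.0488] jaw 0.8 shift cm [0.07 0.01 0.41] spin 0.0 j6 0.13 t 38.6667
```

Call:
jog_arm(plan=[[0.85,0,0,0,0],[0.85,0,0,0,0],[0.85,0,0,0,0],[0.85,0,0,0,0],[0.85,0,0,0,0],[0.85,0,0,-2,0],[0.85,0,0,-5,0],[0.85,0,0,-8.5,0],[0.85,-3,-0.5,-8.5,0.05],[0.85,-6.5,-1,-8.5,0.15],[0.85,-10,-1.5,-8.5,0.25],[0.85,-14,-2,-8.5,0.3],[0.85,-17,-2.2,-8.5,0.302],[0.85,-18.5,-2.3,-8.5,0.302],[0.85,-18.5,-2.3,-8.5,0.302],[0.85,-18.5,-2.3,-8.5,0.302],[0.85,-18.5,-2.3,-8.5,0.302]])

```text
time: 40.08
ee_pos: [0.5789, -0.046, 0.1332]
eef_rot: [0.801, 0.598, 0.0, -0.0]
wrist_force: [-0.6, -0.2, -0.5]
gripper_width: 0.0726
```

```bash
python3 - <<'E'
from ridge import *
from ends import ends
s,R=tool();print(s['gripper_width'],s['ee_pos'])
im=snapshot("wrist");np.save("pics/w6.npy",im);c=cam("wrist",s)
for g,z in [((.6003,.1395,.056),.0562),((.5797,-.0464,.03),.0297)]: ridge(im,c,g,z,False,50)
C=(.6004,.1395)
ends(im,c,C,.0562,.8,[-.014,-.01,-.006,.006,.01,.014])
ends(im,c,C,.0477,.8,[-.0205,-.022,-.0235,.0205,.022,.0235])
go([.5797,-.0462,.0187],-16.5)
E
```

```text
0.0726499618459592 [ 0.57888749 -0.04598988  0.13320745]
centre [ 0.5673 -0.0339  0.0562] len mm 18.7 yaw -16.5 rms px 0.12 area 1268 t 203.0
centre [ 0.58   -0.0468  0.0297] len mm 56.2 yaw -16.5 rms px 0.0 area 3414 t 202.0
ends mm rel. [[nan, nan], [nan, nan], [nan, nan], [nan, nan], [nan, nan], [nan, nan]] median centre nan len nan
ends mm rel. [[nan, nan], [nan, nan], [nan, nan], [nan, nan], [nan, nan], [nan, nan]] median centre nan len nan
at [ 0.5789 -0.0456  0.1332] jaw -16.5 shift cm [-0.04  0.09 11.45] spin 0.001 j6 0.12 t 40.1333ends.py:12: RuntimeWarning: invalid value encountered in scalar divide
  w=lambda m:(tt[m]*d[m]**4).sum()/(d[m]**4).sum()*1e3
```

Call:
jog_arm(plan=[[0.85,-0.1,0.08,2.5,0],[0.85,-0.1,0.08,5.5,0],[0.85,-0.1,0.08,8.5,0],[0.85,-0.1,0.08,10.5,0],[0.85,-0.1,0.08,11.4,0],[0.85,-0.1,0.08,11.4,0],[0.85,-0.1,0.08,11.4,0],[0,-0.1,0.08,11.4,0],[0,-0.1,0.08,11.4,0],[0,-0.1,0.08,11.4,0],[0,-0.1,0.08,11.4,0],[0,-0.1,0.08,11.4,0],[0,-0.1,0.08,11.4,0],[0,-0.1,0.08,11.4,0]])

```text
time: 41.3
ee_pos: [0.5815, -0.0479, 0.0226]
eef_rot: [0.801, 0.598, 0.002, 0.001]
wrist_force: [-2.3, 1.8, 8.3]
gripper_width: 0.0494
```

Call:
jog_arm(plan=[[0,0,0,-1,0],[0,0,0,-2.5,0],[0,0,0,-5,0],[0,0,0,-7.5,0],[0,0,0,-10,0],[0,0,0,-10,0],[0,0,0,-10,0]])

```text
time: 41.88
ee_pos: [0.5817, -0.0482, 0.1233]
eef_rot: [0.801, 0.598, 0.002, 0.002]
wrist_force: [-0.1, 0.5, -1.1]
gripper_width: 0.0482
```

```bash
python3 -c "
from h import *
s,R=tool();print(s['gripper_width'],s['wrist_force'],s['wrist_torque'])
go([.5999,.1395,.118],0.8)"
```

```text
0.04823616884318324 [-0.09218704  0.52316045 -1.13553153] [ 0.02784364 -0.02349697  0.00015588]
at [ 0.5817 -0.0482  0.1233] jaw -16.5 shift cm [18.52 -3.59  0.52] spin -0.302 j6 0.12 t 41.8833
```

Opening reads 48 mm, which means the pads only catch the very top of the ends. I'll set it down and regrip deeper.

Call:
jog_arm(plan=[[0,0,0,3,0],[0,0,0,6,0],[0,0,0,8.5,0],[0,0,0,9.7,0],[0,0,0,10,0],[0,0,0,10,0],[0.85,0,0,10,0],[0.85,0,0,10,0],[0.85,0,0,10,0],[0.85,0,0,10,0],[0.85,0,0,10,0],[0.85,0,0,0,0],[0.85,0,0,0,0],[0.85,0,0,0,0],[0.85,0,0,0,0],[0.85,0,0,0,0]])

```text
time: 43.22
ee_pos: [0.5809, -0.0481, 0.1216]
eef_rot: [0.801, 0.598, 0.001, 0.002]
wrist_force: [0.5, -0.2, -1.2]
gripper_width: 0.0726
```

```bash
python3 - <<'E'
from ridge import *
s,R=tool();print(s['gripper_width'],s['ee_pos'])
im=snapshot("wrist");np.save("pics/w7.npy",im);c=cam("wrist",s)
_,_,_,P=ridge(im,c,(.58,-.0468,.03),.0297,False,50)
C=(P[0]+P[1])/2; go([C[0]-.0005,C[1],.015],yaw(P[1]-P[0]))
E
```

```text
0.0725548073764925 [ 0.58087214 -0.04806979  0.12164831]
centre [ 0.5813 -0.0451  0.0297] len mm 56.0 yaw -16.9 rms px 0.11 area 3738 t 203.0
at [ 0.5795 -0.0478  0.1197] jaw -16.5 shift cm [ 0.3   0.04 10.47] spin 0.007 j6 0.12 t 43.2667
```

Call:
jog_arm(plan=[[0.85,0.3,0,0,0],[0.85,0.3,0,0,0],[0.85,0.3,0,3,0],[0.85,0.3,0,6,0],[0.85,0.3,0,8.5,0],[0.85,0.3,0,10,0],[0.85,0.3,0,10.5,0],[0.85,0.3,0,10.5,0],[0.85,0.3,0,10.5,0],[0.85,0.3,0,10.5,0]])

```text
time: 44.1
ee_pos: [0.5814, -0.0451, 0.0157]
eef_rot: [0.801, 0.598, 0.001, 0.001]
wrist_force: [0.0, 0.2, -0.3]
gripper_width: 0.0727
```

Call:
jog_arm(plan=[[0,0,0,0,0],[0,0,0,0,0],[0,0,0,0,0],[0,0,0,0,0],[0,0,0,0,0],[0,0,0,0,0],[0,0,0,0,0],[0,0,0,0,0]])

```text
time: 44.77
ee_pos: [0.5819, -0.0452, 0.0165]
eef_rot: [0.801, 0.598, 0.001, 0.001]
wrist_force: [0.1, 0.6, 5.5]
gripper_width: 0.0535
```

Call:
jog_arm(plan=[[0,0,0,-1,0],[0,0,0,-2.5,0],[0,0,0,-5,0],[0,0,0,-7.5,0],[0,0,0,-10,0],[0,0,0,-10,0],[0,0,0,-10,0],[0,0,0,-10,0],[0,0,0,-10,0]])

```text
time: 45.52
ee_pos: [0.5793, -0.0448, 0.1133]
eef_rot: [0.801, 0.598, -0.001, -0.001]
wrist_force: [0.1, 0.1, -0.2]
gripper_width: 0.0534
```

```bash
python3 -c "
from h import *
s,R=tool();print(s['gripper_width'],s['wrist_force'],s['wrist_torque'])
go([.5999,.1395,.115],0.8)"
```

```text
0.05335995112574832 [ 0.1066024   0.10145869 -0.22045437] [ 0.01632511 -0.02029923 -0.00339802]
at [ 0.5793 -0.0448  0.1133] jaw -16.5 shift cm [18.25 -3.26 -0.17] spin -0.302 j6 0.12 t 45.5167
```

Call:
jog_arm(plan=[[0,3,-0.5,-0.2,-0.05],[0,6.5,-1.1,-0.2,-0.12],[0,10,-1.7,-0.2,-0.2],[0,13.5,-2.4,-0.2,-0.27],[0,16.5,-3,-0.2,-0.302],[0,18.25,-3.26,-0.2,-0.302],[0,18.25,-3.26,-0.2,-0.302],[0,18.25,-3.26,-0.2,-0.302],[0,18.25,-3.26,-0.2,-0.302],[0,18.25,-3.26,-0.2,-0.302],[0,18.25,-3.26,-0.2,-0.302],[0,18.25,-3.26,-0.2,-0.302]])

```text
time: 46.52
ee_pos: [0.6008, 0.1382, 0.1162]
eef_rot: [0.703, 0.712, -0.0, -0.0]
wrist_force: [0.4, 0.0, -0.4]
gripper_width: 0.0535
```

```bash
python3 - <<'E'
from ends import *
s,R=tool();print(s['gripper_width'],s['ee_pos'],s['qd'].round(3)); im=snapshot("wrist");np.save("pics/w8.npy",im);c=cam("wrist",s)
print("held vs TCP");ends(im,c,s['ee_pos'][:2],s['ee_pos'][2]-.0165+.0297,.8,[.008,.011,.014,.018])
print("placed vs .6004");ends(im,c,(.6004,.1395),.0562,.8,[.006,.009,.012,.015,.018])
print("fixed");ends(im,c,(.6004,.1395),.0477,.8,[.0205,.022,.0235])
go([.5999,.1395,.0515],0.8)
E
```

```text
0.05352509262280517 [0.60080992 0.13822499 0.11622006] [ 0.003  0.    -0.003 -0.001 -0.001 -0.   ]
held vs TCP
ends mm rel. [[-26.7, 27.5], [-27.3, 28.4], [-27.3, 28.3], [-27.3, 28.3]] median centre 0.5 len 55.7
placed vs .6004
ends mm rel. [[-28.5, 27.7], [-28.4, 27.7], [-28.5, 27.7], [-28.5, 27.9], [-28.3, 27.7]] median centre -0.36 len 56.2
fixed
ends mm rel. [[-29.5, 28.6], [-29.6, 28.7], [-29.5, 28.6]] median centre -0.46 len 58.1
at [0.6009 0.1384 0.1163] jaw 0.7 shift cm [ 0.12 -0.09  6.48] spin -0.001 j6 0.13 t 46.5667
```

Measured in the same view, the first angle and the fixed one agree within 0.1 mm. The held one is centred at TCP +0.5 mm. Placing the second.

Call:
jog_arm(plan=[[0,0.12,-0.14,0,0],[0,0.12,-0.14,0,0],[0,0.12,-0.14,2,0],[0,0.12,-0.14,4,0],[0,0.12,-0.14,5.3,0],[0,0.12,-0.14,5.9,0],[0,0.12,-0.14,6.2,0],[0,0.12,-0.14,6.4,0],[0,0.12,-0.14,6.5,0],[0,0.12,-0.14,6.5,0],[0,0.12,-0.14,6.5,0],[0,0.12,-0.14,6.5,0],[0,0.12,-0.14,6.5,0]])

```text
time: 47.65
ee_pos: [0.6, 0.1406, 0.0521]
eef_rot: [0.702, 0.712, 0.001, 0.0]
wrist_force: [-0.9, 0.4, 2.1]
gripper_width: 0.0537
```

```bash
python3 -c "
from h import *
s,R=tool();print(s['gripper_width'],s['wrist_force'],s['wrist_torque'])
go([.5995,.1395,.0515],0.8)"
```

```text
0.053705280783754375 [-0.91695219  0.39094012  2.12180135] [-0.06427866  0.06835477  0.00818899]
at [0.6    0.1406 0.0521] jaw 0.8 shift cm [-0.11 -0.05  0.06] spin 0.0 j6 0.13 t 47.65
```

Call:
jog_arm(plan=[[0,0,-0.05,0.05,0],[0,0,-0.05,0.05,0],[0,0,-0.05,0.05,0],[0.85,0,-0.05,0.05,0],[0.85,0,-0.05,0.05,0],[0.85,0,-0.05,0.05,0],[0.85,0,-0.05,0.05,0],[0.85,0,-0.05,0.05,0],[0.85,0,-0.05,-2,0],[0.85,0,-0.05,-5,0],[0.85,0,-0.05,-8,0],[0.85,-3,-0.05,-10,0],[0.85,-6,0,-10,0],[0.85,-9,0,-10,0],[0.85,-10,0,-10,0],[0.85,-10,0,-10,0],[0.85,-10,0,-10,0],[0.85,-10,0,-10,0],[0.85,-10,0,-10,0],[0.85,-10,0,-10,0]])

```text
time: 49.32
ee_pos: [0.6006, 0.0417, 0.151]
eef_rot: [0.702, 0.713, -0.0, -0.0]
wrist_force: [-0.1, 0.4, 0.8]
gripper_width: 0.0724
```

```bash
cat > chk.py <<'E'
from ends import *
s,R=tool();print(s['gripper_width'],s['ee_pos'],s['qd'].round(3)); im=snapshot("wrist");np.save("pics/wc.npy",im);c=cam("wrist",s)
for n in range(4):
    z=.0477+n*.0085; print("level",n); ends(im,c,(.6002,.1395),z,.8,[.0195,.021,.0225,.024])
E
python3 - <<'E'
from chk import *
from ridge import ridge
ridge(im,c,(.6,.1395,.065),.0647,False,45)
T=cam("top");im=snapshot("top")
ridge(im,T,(.585,-.274,.03),.0297,False,22)
ridge(im,T,(.6,.1395,.065),.0647,False,22)
go([.585,-.274,.16],0)
E
```

```text
0.07239100264585661 [0.60063203 0.04167015 0.15101883] [-0.002 -0.    -0.    -0.002  0.    -0.001]
level 0
ends mm rel. [[-30.2, 30.5], [-30.2, 30.6], [-30.1, 30.5], [-30.2, 30.4]] median centre 0.16 len 60.7
level 1
ends mm rel. [[-29.1, 29.4], [-29.0, 29.3], [-29.1, 29.3], [-29.1, 29.3]] median centre 0.13 len 58.4
level 2
ends mm rel. [[-27.9, 28.2], [-27.9, 28.1], [-28.0, 28.1], [-28.2, 28.2]] median centre 0.08 len 56.1
level 3
ends mm rel. [[-26.8, 26.9], [-26.9, 27.0], [-27.1, 27.0], [-26.9, 27.2]] median centre 0.05 len 54.0
centre [0.6005 0.1398 0.0647] len mm 56.0 yaw 0.2 rms px 0.31 area 5519 t 184.0
centre [ 0.5848 -0.2794  0.0297] len mm 58.7 yaw -35.5 rms px 1.49 area 312 t 133.0
centre [0.5972 0.1371 0.0647] len mm 59.0 yaw -1.8 rms px 0.29 area 367 t 205.0
at [0.6007 0.0414 0.1511] jaw 0.9 shift cm [-31.51  -2.05  -0.89] spin 0.015 j6 -0.03 t 49.4167
```

Stack ends look symmetric about x=0.600 and its ridge yaw is 0.2°. Now over to the third angle at about (0.585, −0.277).

Call:
jog_arm(plan=[[0.85,-1,-1,-3,0],[0.85,-4,-2,-6,0],[0.85,-8,-2.5,-6,0],[0.85,-12,-2.5,-6,0],[0.85,-16,-2.5,-6,0],[0.85,-20,-2.2,-6,0],[0.85,-24,-2,-6,0],[0.85,-28,-2,-6,0],[0.85,-31,-2,-5,0],[0.85,-31.5,-2,-2,0],[0.85,-31.5,-2,-1,0],[0.85,-31.5,-2,-1,0],[0.85,-31.5,-2,-1,0],[0.85,-31.5,-2,-1,0],[0.85,-31.5,-2,-1,0],[0.85,-31.5,-2,-1,0]])

```text
time: 50.75
ee_pos: [0.5863, -0.2742, 0.1632]
eef_rot: [0.702, 0.713, 0.0, 0.001]
wrist_force: [-0.5, 1.0, 0.3]
gripper_width: 0.0726
```

```bash
python3 - <<'E'
from ridge import *
s,R=tool(); im=snapshot("wrist");np.save("pics/w9.npy",im);c=cam("wrist",s); print(s['ee_pos'],proj(c,(.585,-.277,.03)))
_,_,_,P=ridge(im,c,(.585,-.277,.03),.0297,False,60)
C=(P[0]+P[1])/2; go([C[0]-.0005,C[1],.10],yaw(P[1]-P[0]))
E
```

```text
[ 0.58631035 -0.27417139  0.16322771] [254.69628631 180.81723384]
centre [ 0.5889 -0.2797  0.0297] len mm 56.9 yaw -0.9 rms px 1.33 area 2781 t 116.0
at [ 0.5861 -0.2743  0.1629] jaw 0.9 shift cm [-0.53  0.21  6.29] spin 0.031 j6 -0.53 t 50.8
```

```bash
python3 - <<'E'
from ridge import *
im=np.load("pics/w9.npy");hs=cv2.cvtColor(im,cv2.COLOR_RGB2HSV)
for v in range(138,226,3):
    print(v,' '.join('..' if hs[v,u,1]>=70 else f"{min(hs[v,u,2]//3,99):2d}" for u in range(212,304,3)))
E
```

```text
138 .. .. .. .. .. .. .. .. .. .. .. .. .. .. .. .. .. .. .. .. .. .. .. .. .. .. .. .. .. .. ..
141 .. .. .. .. .. .. .. .. .. .. .. .. .. .. .. .. .. .. .. .. .. .. .. .. .. .. .. .. .. .. ..
144 .. .. .. .. .. .. .. .. .. 40 42 37 .. .. .. .. .. .. .. .. .. .. .. .. .. .. .. .. .. .. ..
147 .. .. .. .. .. .. .. .. .. 43 45 45 45 44 41 37 31 .. .. .. .. .. .. .. .. .. .. .. .. .. ..
150 .. .. .. .. .. .. .. .. .. 45 45 45 45 45 45 45 45 44 42 39 .. .. .. .. .. .. .. .. .. .. ..
153 .. .. .. .. .. .. .. .. 36 46 45 45 45 45 45 45 45 45 45 44 41 40 39 37 .. .. .. .. .. .. ..
156 .. .. .. .. .. .. .. .. 41 45 45 46 45 45 45 45 45 44 45 43 41 41 41 41 41 40 38 .. .. .. ..
159 .. .. .. .. .. .. .. .. 43 45 45 45 44 45 46 45 45 46 46 44 41 41 41 41 40 40 41 .. .. .. ..
162 .. .. .. .. .. .. .. .. 44 43 44 45 45 45 45 45 45 45 45 45 41 41 41 41 41 41 40 .. .. .. ..
165 .. .. .. .. .. .. .. 35 45 43 43 43 45 44 45 45 44 45 45 44 42 40 41 41 42 41 40 .. .. .. ..
168 .. .. .. .. .. .. .. 41 45 45 43 43 45 45 45 44 44 45 44 42 40 40 41 40 40 41 39 .. .. .. ..
171 .. .. .. .. .. .. .. 43 45 46
[... 1109 characters left out ...]
 .. .. .. .. .. .. ..
207 .. .. .. .. .. .. .. .. .. .. .. .. .. .. .. .. .. .. .. .. .. .. .. .. .. .. .. .. .. .. ..
210 .. .. .. .. .. .. .. .. .. .. .. .. .. .. .. .. .. .. .. .. .. .. .. .. .. .. .. .. .. .. ..
213 .. .. .. .. .. .. .. .. .. .. .. .. .. .. .. .. .. .. .. .. .. .. .. .. .. .. .. .. .. .. ..
216 .. .. .. .. .. .. .. .. .. .. .. .. .. .. .. .. .. .. .. .. .. .. .. .. .. .. .. .. .. .. ..
219 .. .. .. .. .. .. .. .. .. .. .. .. .. .. .. .. .. .. .. .. .. .. .. .. .. .. .. .. .. .. ..
222 .. .. .. .. .. .. .. .. .. .. .. .. .. .. .. .. .. .. .. .. .. .. .. .. .. .. .. .. .. .. ..
225 .. .. .. .. .. .. .. .. .. .. .. .. .. .. .. .. .. .. .. .. .. .. .. .. .. .. .. .. .. .. ..
```

The robot's shadow confuses the tone split here. The outline is clean though, with corners near (238,143), (292,156), (280,202) and (230,189). I'll use the foot corners instead.

```bash
python3 - <<'E'
from h import *
im=np.load("pics/w9.npy");c=cam("wrist",dict(eef_rot=np.array(tool()[0]["eef_rot"]),ee_pos=np.array([.58631,-.27417,.16323])))
f=4;p=cv2.resize(im[125:225,200:310],None,fx=f,fy=f,interpolation=cv2.INTER_CUBIC)
m=((cv2.cvtColor(p,cv2.COLOR_RGB2HSV)[:,:,1]<80)*255).astype(np.uint8);m=cv2.morphologyEx(m,cv2.MORPH_OPEN,np.ones((9,9)))
k=max(cv2.findContours(m,0,1)[0],key=cv2.contourArea);h=cv2.convexHull(k)
q=cv2.approxPolyDP(h,12,True)[:,0].astype(float)
print(len(q))
for x in q: print(((x+.5)/f-.5+[200,125]).round(1),plane(c,(x+.5)/f-.5+[200,125],.0042).round(4),plane(c,(x+.5)/f-.5+[200,125],.0297).round(4))
E
```

```text
5
[238.4 142.4] [ 0.5683 -0.2453  0.0042] [ 0.5698 -0.2411  0.0297]
[292.6 156.1] [ 0.6225 -0.2584  0.0042] [ 0.6194 -0.253   0.0297]
[288.9 185.9] [ 0.6202 -0.2896  0.0042] [ 0.6173 -0.2816  0.0297]
[279.6 201.1] [ 0.6113 -0.3064  0.0042] [ 0.6091 -0.2971  0.0297]
[227.9 188.9] [ 0.5573 -0.2937  0.0042] [ 0.5597 -0.2854  0.0297]
```

The foot corners give a 55.6 × 50 mm rectangle centred at (0.5898, −0.2760), yaw −13.4°. The visible ridge end agrees within 1 mm.

```bash
python3 -c "
from h import *
go([.5893,-.2760,.0155],-13.4)"
```

```text
at [ 0.5861 -0.2743  0.1629] jaw 0.9 shift cm [-0.16  0.29 14.74] spin 0.249 j6 -0.53 t 50.8
```

Call:
jog_arm(plan=[[0.85,-0.16,0.29,0,0.1],[0.85,-0.16,0.29,2,0.2],[0.85,-0.16,0.29,5,0.249],[0.85,-0.16,0.29,8,0.249],[0.85,-0.16,0.29,11,0.249],[0.85,-0.16,0.29,13.5,0.249],[0.85,-0.16,0.29,14.7,0.249],[0.85,-0.16,0.29,14.7,0.249],[0.85,-0.16,0.29,14.7,0.249],[0.85,-0.16,0.29,14.7,0.249],[0,-0.16,0.29,14.7,0.249],[0,-0.16,0.29,14.7,0.249],[0,-0.16,0.29,14.7,0.249],[0,-0.16,0.29,14.7,0.249],[0,-0.16,0.29,14.7,0.249],[0,-0.16,0.29,14.7,0.249],[0,-0.16,0.29,14.7,0.249],[0,-0.16,0.29,14.7,0.249]])

```text
time: 52.3
ee_pos: [0.5902, -0.2774, 0.0176]
eef_rot: [0.785, 0.619, 0.001, 0.002]
wrist_force: [-0.5, 1.2, 7.2]
gripper_width: 0.0531
```

```bash
python3 -c "
from h import *
s,R=tool();print(s['gripper_width'],s['wrist_force'])
go([.575,-.05,.2],0.8);go([.5995,.1385,.125],0.8)"
```

```text
0.05314739942632478 [-0.48815433  1.20380286  7.16953072]
at [ 0.5902 -0.2774  0.0176] jaw -13.5 shift cm [ 21.74  -6.68 -18.3 ] spin -0.249 j6 -0.28 t 52.3
at [ 0.5902 -0.2774  0.0176] jaw -13.5 shift cm [ 40.65  -8.73 -10.84] spin -0.249 j6 -0.28 t 52.3
```

Call:
jog_arm(plan=[[0,0,0,-1,0],[0,0,0,-3,0],[0,0,0,-6,0],[0,0,0,-10,0],[0,0,0,-14,0],[0,0,0,-18,0],[0,3.5,-1,-18,-0.03],[0,7,-2.2,-18,-0.07],[0,11,-3.5,-18,-0.11],[0,15,-4.7,-18,-0.16],[0,18.5,-5.8,-18,-0.2],[0,21.7,-6.7,-18,-0.249],[0,25.5,-7.2,-18,-0.249],[0,29.5,-7.6,-18,-0.249],[0,33.5,-8,-17,-0.249],[0,37.5,-8.4,-14,-0.249],[0,40.6,-8.7,-11,-0.249],[0,40.6,-8.7,-11,-0.249],[0,40.6,-8.7,-11,-0.249],[0,40.6,-8.7,-11,-0.249]])

```text
time: 53.97
ee_pos: [0.598, 0.1387, 0.1249]
eef_rot: [0.702, 0.712, -0.0, 0.0]
wrist_force: [1.2, -0.1, -0.2]
gripper_width: 0.0529
```

Call:
jog_arm(plan=[[0,0,0,0,0],[0,0,0,0,0],[0,0,0,0,0],[0,0,0,0,0],[0,0,0,0,0]])

```text
time: 54.38
ee_pos: [0.5985, 0.1381, 0.1251]
eef_rot: [0.703, 0.712, 0.0, 0.0]
wrist_force: [0.2, -0.2, 0.0]
gripper_width: 0.053
```

```bash
python3 - <<'E'
from ends import *
s,R=tool();print(s['gripper_width'],s['ee_pos'],s['qd'].round(3)); im=snapshot("wrist");np.save("pics/w10.npy",im);c=cam("wrist",s)
print("held vs TCP");ends(im,c,s['ee_pos'][:2],s['ee_pos'][2]-.0176+.0297,.8,[.008,.011,.014,.018])
print("placed top vs .6000");ends(im,c,(.6,.1395),.0647,.8,[.006,.009,.012,.015,.018])
print("lower");ends(im,c,(.6,.1395),.0562,.8,[.0205,.022,.0235])
print("fixed");ends(im,c,(.6,.1395),.0477,.8,[.0205,.022,.0235])
go([.5995,.1395,.0434+.0176],0.8)
E
```

```text
0.053021710465846895 [0.59849656 0.13807246 0.12507983] [ 0.006  0.006  0.002  0.001 -0.001  0.001]
held vs TCP
ends mm rel. [[-26.4, 27.6], [-27.4, 28.5], [-27.5, 28.5], [-27.6, 28.5]] median centre 0.51 len 56.0
placed top vs .6000
ends mm rel. [[-29.5, 30.5], [-28.1, 28.4], [-28.0, 28.2], [-27.8, 28.3], [-27.8, 28.3]] median centre 0.26 len 56.2
lower
ends mm rel. [[-28.8, 29.2], [-28.9, 29.2], [-28.7, 29.3]] median centre 0.18 len 58.0
fixed
ends mm rel. [[-29.7, 30.1], [-29.5, 30.2], [-28.7, 29.1]] median centre 0.23 len 59.6
at [0.5983 0.1382 0.1248] jaw 0.8 shift cm [0.13 0.11 6.38] spin -0.001 j6 0.13 t 54.4333
```

Call:
jog_arm(plan=[[0,0.13,0.13,0,0],[0,0.13,0.13,0,0],[0,0.13,0.13,2,0],[0,0.13,0.13,4,0],[0,0.13,0.13,5.2,0],[0,0.13,0.13,5.8,0],[0,0.13,0.13,6.1,0],[0,0.13,0.13,6.3,0],[0,0.13,0.13,6.4,0],[0,0.13,0.13,6.4,0],[0,0.13,0.13,6.4,0],[0,0.13,0.13,6.4,0],[0,0.13,0.13,6.4,0]])

```text
time: 55.52
ee_pos: [0.5999, 0.1396, 0.0617]
eef_rot: [0.702, 0.712, 0.0, 0.001]
wrist_force: [-3.8, -4.6, 4.2]
gripper_width: 0.0532
```

```bash
python3 -c "
from h import *
s,R=tool();print(s['gripper_width'],s['wrist_force'],s['wrist_torque'])
go([.5997,.1395,.061],0.8)"
```

```text
0.05322387665388228 [-3.7980171  -4.63505985  4.15582409] [-0.74457093  0.67840495  0.03296269]
at [0.5999 0.1396 0.0617] jaw 0.8 shift cm [-0.01 -0.02  0.07] spin -0.0 j6 0.13 t 55.5167
```

Call:
jog_arm(plan=[[0,-0.05,-0.02,0.05,0],[0,-0.05,-0.02,0.08,0],[0,-0.05,-0.02,0.08,0],[0.85,-0.05,-0.02,0.05,0],[0.85,-0.05,-0.02,0.05,0],[0.85,-0.05,-0.02,0.05,0],[0.85,-0.05,-0.02,0.05,0],[0.85,-0.05,-0.02,0.05,0],[0.85,-0.05,-0.02,-2,0],[0.85,-0.05,-0.02,-5,0],[0.85,-0.05,-0.02,-8,0],[0.85,-3,0,-10,0],[0.85,-6,0,-10,0],[0.85,-9,0,-10,0],[0.85,-10,0,-10,0],[0.85,-10,0,-10,0],[0.85,-10,0,-10,0],[0.85,-10,0,-10,0],[0.85,-10,0,-10,0],[0.85,-10,0,-10,0]])

```text
time: 57.18
ee_pos: [0.6006, 0.0413, 0.16]
eef_rot: [0.702, 0.713, -0.0, -0.0]
wrist_force: [0.3, -0.4, -0.6]
gripper_width: 0.0726
```

```bash
python3 - <<'E'
from ends import *
from ridge import ridge
s,R=tool();print(s['ee_pos'],s['qd'].round(3)); im=snapshot("wrist");np.save("pics/w11.npy",im);c=cam("wrist",s)
print("top");ends(im,c,(.6002,.1395),.0731,.8,[-.014,-.01,-.006,.006,.01,.014])
for z in (.0646,.0562,.0477): print(z);ends(im,c,(.6002,.1395),z,.8,[.021,.0225,.024])
ridge(im,c,(.6,.1395,.073),.0731,False,48)
a=im[max(0,int(proj(c,(.6,.1395,.073))[1])-70):,:][:170,170:400]
b=snapshot("scene")[100:280,120:360]
P=np.hstack([cv2.resize(a,(400,300),interpolation=cv2.INTER_CUBIC),cv2.resize(b,(400,300),interpolation=cv2.INTER_CUBIC)])
cv2.imwrite("pics/f.png",P[:,:,::-1])
E
```

```text
[0.60057581 0.04127399 0.16002795] [-0.004 -0.001 -0.001 -0.003  0.001 -0.   ]
top
ends mm rel. [[-29.3, 28.5], [-28.7, 28.4], [-28.7, 28.5], [-27.6, 28.7], [-27.6, 28.6], [-27.4, 28.7]] median centre 0.2 len 56.7
0.0646
ends mm rel. [[-28.7, 29.7], [-28.6, 29.7], [-28.6, 29.8]] median centre 0.56 len 58.4
0.0562
ends mm rel. [[-29.8, 30.8], [-29.8, 30.9], [-29.7, 30.9]] median centre 0.54 len 60.6
0.0477
ends mm rel. [[-30.9, 32.0], [-30.9, 32.0], [-30.9, 32.0]] median centre 0.56 len 62.9
centre [0.6009 0.1396 0.0731] len mm 55.8 yaw 0.4 rms px 0.35 area 5501 t 185.0
```

View pics/f.png

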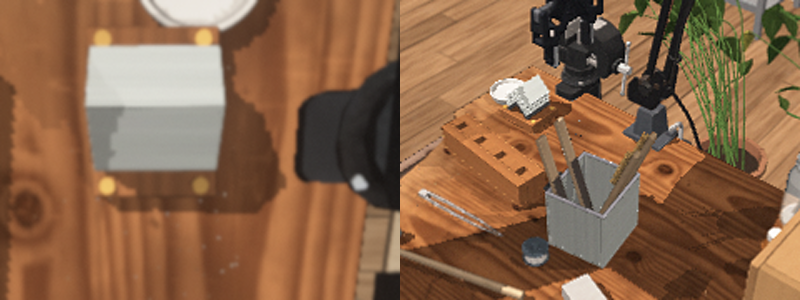

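The stack looks nested and square. I'll do one more check of every level's ends from the low +y side, which also gives the stack time to settle.

Call:
jog_arm(plan=[[0.85,0,-1,-4,0],[0.85,4,-2,-4,0],[0.85,8,-2.2,-4,0],[0.85,12,-2.2,-4,0],[0.85,16,-2.2,-4,0],[0.85,20,-2.2,-4,0],[0.85,22,-2.2,-2,0],[0.85,22,-2.2,0,0],[0.85,22,-2.2,0,0],[0.85,22,-2.2,0,0],[0.85,22,-2.2,0,0],[0.85,22,-2.2,0,0],[0.85,22,-2.2,0,0],[0.85,22,-2.2,0,0]])

```text
time: 58.45
ee_pos: [0.5765, 0.2593, 0.1617]
eef_rot: [0.703, 0.712, 0.001, 0.0]
wrist_force: [0.6, -0.2, -0.4]
gripper_width: 0.0726
```

```bash
python3 - <<'E'
from ends import *
from ridge import ridge
s,R=tool();print(s['ee_pos'],s['time']); im=snapshot("wrist");np.save("pics/w12.npy",im);c=cam("wrist",s)
for n in (3,2,1,0):
    z=.0477+n*.00848; print("level",n);ends(im,c,(.6002,.1395),z,.8,[.010,.015,.020,.0245] if n==3 else [.0225,.024,.0255])
for x in (.565,.6,.635): print([proj(c,(x,.1395+o,z)).round(0).tolist() for o,z in ((0,.0731),(.0255,.0477),(.0255,.0222))])
u=proj(c,(.6,.1395,.073)).round().astype(int)
hs=cv2.cvtColor(im,cv2.COLOR_RGB2HSV)
for v in range(u[1]-60,u[1]+6,2):
    if v>=0: print(v,' '.join('..' if hs[v,x,1]>=80 else f"{min(hs[v,x,2]//3,99):2d}" for x in list(range(u[0]-46,u[0]-22,1))),'|',' '.join('..' if hs[v,x,1]>=80 else f"{min(hs[v,x,2]//3,99):2d}" for x in range(u[0]+22,u[0]+46)))
E
```

```text
[0.57649616 0.25934046 0.16171426] 58.45
level 3
ends mm rel. [[-28.4, 28.8], [-28.3, 28.5], [-28.3, 27.1], [-27.8, 27.5]] median centre -0.04 len 56.1
level 2
ends mm rel. [[-28.1, 28.5], [-28.2, 24.5], [-28.2, 26.5]] median centre -0.85 len 54.8
level 1
ends mm rel. [[-28.4, 27.6], [-28.4, 27.4], [-28.5, 28.3]] median centre -0.4 len 56.0
level 0
ends mm rel. [[-28.7, 29.2], [-28.2, 28.9], [-28.6, 30.2]] median centre 0.32 len 57.9
[[242.0, 317.0], [243.0, 277.0], [244.0, 263.0]]
[[280.0, 318.0], [279.0, 278.0], [278.0, 263.0]]
[[319.0, 318.0], [315.0, 278.0], [311.0, 264.0]]
258 .. .. .. .. .. .. .. .. .. .. .. .. .. .. .. .. .. .. .. .. .. .. .. .. | .. .. .. .. .. .. .. .. .. .. .. .. .. .. .. .. .. .. .. .. .. .. .. ..
260 .. .. .. .. .. .. .. .. .. .. .. .. .. .. .. .. .. .. .. .. .. .. .. .. | .. .. .. .. .. .. .. .. .. .. .. .. .. .. .. .. .. .. .. .. .. .. .. ..
262 .. .. .. .. .. .. .. .. .. .. .. .. .. .. .. .. .. .. .. .. .. .. .. .. | .. .. .. .. .. .. .. .. .. .. .. .. .. .. .. .. .. .. .. .. .. .. .. ..
264 .. .. .. .. .. .. .. .. .. .. .. .. .. .. .. .. .. .. .. .. .
[... 3734 characters left out ...]
.. .. 57 62 63 63 64 64 64 | 63 63 63 63 63 63 63 63 60 54 44 .. .. .. .. .. .. .. .. .. .. .. .. ..
316 .. .. .. .. .. .. .. .. .. .. .. .. .. .. .. .. .. 55 58 60 60 61 60 60 | 62 62 62 62 62 62 62 61 60 54 43 .. .. .. .. .. .. .. .. .. .. .. .. ..
318 .. .. .. .. .. .. .. .. .. .. .. .. .. .. .. .. .. 49 50 51 51 50 51 51 | 49 50 50 49 50 49 48 47 45 .. .. .. .. .. .. .. .. .. .. .. .. .. .. ..
320 .. .. .. .. .. .. .. .. .. .. .. .. .. .. .. .. .. .. 47 45 44 44 45 46 | 39 39 40 40 39 .. .. .. .. .. .. .. .. .. .. .. .. .. .. .. .. .. .. ..
322 .. .. .. .. .. .. .. .. .. .. .. .. .. .. .. .. .. .. .. .. .. .. .. .. | .. .. .. .. .. .. .. .. .. .. .. .. .. .. .. .. .. .. .. .. .. .. .. ..
```

On the clean −x side all four levels (three angles plus the fixed section) end within 0.3 mm of each other. Handing in.

```bash
python3 -c "
from h import *
s,R=tool();print(s['time'],s['wrist_force'],s['ee_pos']);print(order.hand_in())"
```

```text
58.5 [-0.70131051 -0.28958815 -0.0042116 ] [0.57634654 0.25938962 0.16141914]
the job is handed in; nothing more can be done
None
```

The job is finished and handed in at 58.5 s of robot time. Both sanding sticks stand in the pot leaning out over the handle side, and both brushes lean out over the plain side. All three loose angles are nested ridge up on the rest. I never moved the spool, block or bottle.

What the last checks showed:
- **Tools:** the final scene picture shows all four tools standing in the pot on the correct sides and the rack empty.
- **Angle ends:** at the −x end the three angles and the fixed section agree within about 0.3 mm, with the top ridge at about 0.4° yaw.
- **Top angle:** by one view its centre sits about 0.5 mm off the stack centre.
- **Less certain:** the edge readings at the +x end scattered by a few millimetres because of shadows, so that end is less well confirmed.

Two things needed mending on the way. The first angle landed 1.3 mm off along the ridge, so I gripped it again and slid it flush. The second was first gripped too shallowly, so I set it down and picked it up again.

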